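# Load the handled serving boards into the hooded chest

## Robot

A 7-joint arm with a two-finger parallel gripper is mounted at the origin on a cart in front of the work surface, level with it; the furniture and walls round the work are solid. World frame = base frame: x ahead of the robot, y to its left, z up, the work surface at z = 0. Lengths are in m, angles in rad, forces in N, time in s.
With the tool pointing down it reaches from about 0.425 to 1.025 m from the base axis. Payload 9.4 kg.
Tool frame: the origin (TCP) lies at the centre of the arm's flange, where the gripper is bolted on; the fingertips stand 186 mm ahead of it and the grasp point (between the pads) lies 167 mm ahead of it; z points along the fingers, y is the direction in which the jaws open and shut (so a half turn about z gives the same grasp; the last joint's range is limited). The gripper opens to 93 mm and grips with 3 to 60 N. Pads are 15 mm wide; open, the fingers measure 128 mm over their backs; the gripper's body (75 mm by 188 mm) begins 65 mm behind the grasp point.
Start: joints at [-0.75, 0.599, -0.003, 1.599, 0.002, 0.943, -0.08], TCP at [0.567, 0.452, 0.405] pointing down, gripper open.
Joint ranges: [-2.57, 2.57], [-0.35, 1.97], [-1.29, 1.29], [0.11, 2.56], [-1.05, 4.19], [0.11, 1.86], [-2.63, 2.63]. Speed limits (rad/s): [2.22, 2.22, 3.01, 3.01, 3.14, 3.14, 3.14].

## Interface

Orientations are given as a unit quaternion [w, x, y, z].
In Python, from bench import robot gives the robot as it stands.
- The arm moves only by the tool send_rows, never from a script. Its argument "commands" is a list of rows, each an object with "slide": the shift along the tool's x, y, z in m, a list of three; "delta_rot": the turn, a rotation vector about the tool's x, y, z in rad, a list of three; "grip": the gripper command: -1 is fully open, 1 is shut, values between are in proportion. A call has 1 to 8 rows; each row shifts and turns the commanded pose from where the row before left it, along the tool's axes as they then stand; what a row does not reach is not made up. A row lasts 1/12 s, in which the tool goes at most 41.7 mm and 7.16 degrees, less where a joint would pass 70% of its speed; a pose out of reach is approached as far as the arm can. A call with a gripper value outside its range is refused whole. The fingers move at their own pace and stop on an object; "grip_force" is the grip in N (left out, the last holds). Time passes only in rows, so rows that do not move let the fingers close. It gives the time, the measured TCP pose, the force and the opening at its end, in the units of the state.
- robot.get_state(): the state, without advancing time (a new reading comes with each control period).
- robot.get_image(name): name is "side" or "top"; returns a dict with "pixels" (480x640x3 uint8, red, green, blue), "range_z" (480x640 float32, m along the optical axis (not along the pixel's ray), 0 where there is no reading), "camera_matrix" (3x3 intrinsics, pixels), "k1" (the pictures are not rectified: a ray, as slopes to the right and down, at radius r is drawn at 1 + k1 r^2 times it, then the intrinsics apply), "T" (4x4, takes a point from camera to world coordinates). Camera axes: x right, y up, looking along -z (the intrinsics and any distortion apply to the point x, -y, -z); pixel columns grow to the right and rows downward; lengths in m; the calibration is good to about 2 mm. A picture is of the moment at which its call begins.
- robot.job_done(): hands the job in, once; it reports no verdict.
Trained networks look in the newest picture that a camera, given by its name, has taken for a name from the list of things; names that differ only in an ending like _2 or _b are one class to them, and where a whole thing is asked for, a point or a joint stands for the part that bears it (a point fixed in the world has none). Each returns a list of dicts, best first, with "score" (0 to 1); they miss things now and then, are a little off and sometimes report something else, mostly with a low value. They report only what shows in the picture. A call takes as long as a camera call.
- robot.recognise(camera, target): "centre" ([x, y, z] in m, in the coordinates of the camera as it stood for that picture, good to about 4 mm: the middle of the surface that is visible of it).
- robot.place_of(camera, target): "centre" ([x, y, z] in m, in the coordinates of the camera as it stood for that picture, good to about 4 mm: a listed point, or the origin of a listed thing).
The state is a dict: "clock": time; "q": joint angles; "qd": joint speeds; "joint_torque": joint torques, N m; "position": TCP position; "ee_rot": TCP orientation; "wrist_force": force on the tool from outside, world axes, zero at the start; "torque": the same for the moment, N m; "opening": finger opening in m.
Only numpy, scipy, OpenCV 4.12 (cv2) and the standard library are available. Lean on these libraries where they do the work, as an engineer would, in place of code of your own. Each camera call takes 0.05 s, during which the arm holds its last target. There are 200 camera calls.

## Task

Put the serving boards that have a handle away in the steel chest: lever its hinged hood open with the blade of the pry bar and let it fall right back, then draw the handled boards up out of the leaning stack (there are two or three of them) without toppling any board, and stand them in the chest, handles up, leaning on the sloping rest. Leave the plain boards leaning in their rack, and at the end the hood must be fully shut and the pry bar lying flat on the counter; do not disturb the other things around.

Things in the scene. Friction and masses are not known exactly. Their poses are not given: they have to be found in the camera images.
- rack: fixed steel rack, origin under the middle of its 4 mm thick base; +x to its back. Back plate 74 mm high leans back 0.20 rad, meeting the base at x = 30 mm; a lip 16 mm high at x = -30 mm. 4 or 5 boards in any order stand one before the other between them, leaning back on one another, about 8 mm apart; in front of a gap they lean back further (up to 0.6 rad).
- chest: fixed steel chest, 132 (x) x 108 mm (y), walls 4 mm thick, 78 high; origin under its middle; inner floor 6 mm up. Front is -x, hinge at +x. Inside, a rest plate meets the floor at y = +12 mm and leans 0.15 rad to +y, 66 mm high. Boards stand with width along x, bottom edges on the floor between y = +12 and -50 mm, leaning to +y on the rest or one another.
- lid_hinge (a point): point on the hood's hinge line: middle of the line, 69 mm from the chest's origin along its +x, 79 mm up. The hinge line runs along the chest's y.
- lid_edge (a point): middle of the hood's lower front edge, 144 mm before the hinge line and 11 mm above it when shut. Under it, all along the 108 mm front, a gap 12 mm high (78 to 90 mm above the counter when shut) leads in over the front wall (whose outer face is 9 mm further in): here goes the blade. The front skirt is 4 mm thick, 64 mm high.
- chest_lid (a joint): hood angle, rad: 0 shut, 1.9 fully open, tipped back over the hinge. Steel cap of 142 x 108 mm, 0.2 kg, no handle, its flat top 154 mm above the counter when shut. It falls shut slowly below about 0.7 and falls open above about 1.3; between, friction may hold it. 1 to 2 N at the front edge lift it; 2 N from behind push it back over.
- opener_grip (a point): pry bar lying on the counter: centre of its black handle, 110 mm long, 22 mm wide, 24 mm tall (the point lies 12 mm above its underside). x points from the handle to the blade tip, z up. 0.16 kg.
- opener_tip (a point): tip of the pry bar's steel blade, 130 mm from the handle's centre along x, at the same height: blade 28 mm wide, 3 mm thick, standing 75 mm out of the handle.
- board_left_handle (a point): pale wooden serving board: plank 110 mm wide, 85 mm tall, 8 mm thick, with a handle (26 wide, 42 tall, 8 thick) on its top edge, 36 mm off the middle, to the left (+y). Point: middle of the handle, 21 mm above the plank's top edge, 106 above the bottom edge. z: up the board; x: normal, to the rack's back at the start; y: width. 0.11 kg. None if absent.
- board_mid_handle (a point): pale wooden serving board: plank 110 mm wide, 85 mm tall, 8 mm thick, with a handle (26 wide, 42 tall, 8 thick) on its top edge, in the middle. Point: middle of the handle, 21 mm above the plank's top edge, 106 above the bottom edge. z: up the board; x: normal, to the rack's back at the start; y: width. 0.11 kg. None if absent.
- board_right_handle (a point): pale wooden serving board: plank 110 mm wide, 85 mm tall, 8 mm thick, with a handle (26 wide, 42 tall, 8 thick) on its top edge, 36 mm off the middle, to the right (-y). Point: middle of the handle, 21 mm above the plank's top edge, 106 above the bottom edge. z: up the board; x: normal, to the rack's back at the start; y: width. 0.11 kg. None if absent.
- plain_a_centre (a point): plain pale wooden board with no handle, 110 mm wide, 85 mm tall, 8 mm thick, leaning in the rack; stays there. A push of 10 mm at its top from behind topples it forward. The point is its centre; axes as for the handled boards (z up the board, x its normal, y its width).
- plain_b_centre (a point): plain pale wooden board with no handle, 110 mm wide, 85 mm tall, 8 mm thick, leaning in the rack; stays there. A push of 10 mm at its top from behind topples it forward. The point is its centre; axes as for the handled boards (z up the board, x its normal, y its width).
- clipboard: fixed brown sheet behind the chest, 225 mm wide, 310 mm tall, an obstacle: its foot runs from about (0.61, 0.22) to (0.72, 0.03), its top edge, 0.31 m up, leans towards the robot from (0.55, 0.19) to (0.66, -0.01). A stock pot stands behind the rack at about (0.87, -0.23), radius 0.13, a crock of whisks and ladles about (0.69, 0.34).
- can_a: fixed canister right of the pry bar, about 120 mm across and 170 mm tall; origin under its middle
- timer: bystander: round kitchen timer, 68 mm wide, 36 mm high; origin at its underside
- tape_roll: bystander: roll of tape lying flat, 100 mm wide, 25 mm high; origin at its underside
- spoon: bystander: measuring spoon, 132 mm long; origin at its underside

How it is judged:
On the way, in this order (a step that is already met when the one before it is completed fails the run):
1. the hood has been levered up past 0.45 rad with the blade tip within 80 mm of its front edge (value of joint chest_lid above 0.45 rad and distance between opener_tip and lid_edge below 0.08 m), for 0.1 s.
2. every handled board stands in the chest (x of board_left_handle in the frame of chest between -0.066 and 0.066 m and y of board_left_handle in the frame of chest between -0.055 and 0.055 m and z of board_left_handle in the frame of chest between 0.09 and 0.13 m and angle between each of board_left_handle, board_mid_handle, board_right_handle's own z axis and vertical below 0.5 rad and x of board_mid_handle in the frame of chest between -0.066 and 0.066 m and y of board_mid_handle in the frame of chest between -0.055 and 0.055 m and z of board_mid_handle in the frame of chest between 0.09 and 0.13 m and x of board_right_handle in the frame of chest between -0.066 and 0.066 m and y of board_right_handle in the frame of chest between -0.055 and 0.055 m and z of board_right_handle in the frame of chest between 0.09 and 0.13 m), for 0.2 s.
At the end, for the whole second after the job is handed in: handled boards stand in the chest (handle middle inside the walls, 90 to 130 mm above its underside, lean under 0.5 rad); plain boards lean in the rack (under 0.9 rad); hood shut (under 0.06 rad); pry bar flat on the counter (handle centre under 30 mm up, level within 0.17 rad) (all of step 2 and x of plain_a_centre in the frame of rack between -0.06 and 0.08 m and y of plain_a_centre in the frame of rack between -0.05 and 0.05 m and angle between each of plain_a_centre, plain_b_centre's own z axis and vertical below 0.9 rad and x of plain_b_centre in the frame of rack between -0.06 and 0.08 m and y of plain_b_centre in the frame of rack between -0.05 and 0.05 m and value of joint chest_lid below 0.06 rad and height (world z) of opener_grip below 0.03 m and angle between opener_grip's own x axis and vertical above 1.4 rad); the robot touches nothing.
It fails at once if a board toppled (more than 1.1 rad from upright) (angle between any of board_left_handle, board_mid_handle, board_right_handle, plain_a_centre, plain_b_centre's own z axis and vertical above 1.1 rad).
It fails at once if a bystander was moved by more than 40 mm (distance of any of timer, tape_roll, spoon from where it was at the start of the episode above 0.04 m).
Of board_left, board_mid, board_right only 2 to 3 are there at a start; the rules pass over those that are not, and their reading is None.
At some moment in a run one of opener may be knocked a few centimetres aside while the robot is not near it.
It also fails if it takes over 208 s, if anything falls off the work surface, if the arm or the gripper's body presses on something with over 40 N, if the wrist force passes 120 N, or if a joint passes its speed limit or range.

## Working session

There is one attempt and no reset: what is moved stays moved. The work goes in short steps, Python scripts to look and compute and a tool call to move; the robot and the scene stay as the last step left them, time stands still between calls to the robot, and variables do not carry over. Pictures are saved under pics/ and viewed, about 12 in all and at most 16, crops included, and the job is handed in when it is done.

Besides the shell and the picture viewer there is one more tool, called after "Request:" as a command line: name --argument value ..., lists and objects as JSON in quotes. send_rows: Moves the arm, as the interface text tells. Its arguments: {"type":"object","properties":{"commands":{"type":"array","items":{"type":"object","properties":{"slide":{"type":"array","items":{"type":"number"}},"delta_rot":{"type":"array","items":{"type":"number"}},"grip":{"type":"number"}}}},"grip_force":{"type":"number"}},"required":["commands"]}

```bash
ls; mkdir -p pics; cat > h.py <<'E'
from bench import robot
import numpy as np, cv2
from scipy.spatial.transform import Rotation as R
def img(name,fn=None,crop=None,scale=1):
    d=robot.get_image(name)
    if fn:
        p=d["pixels"]
        if crop: p=p[crop[1]:crop[3],crop[0]:crop[2]]
        p=cv2.resize(p,None,fx=scale,fy=scale,interpolation=cv2.INTER_CUBIC)
        cv2.imwrite("pics/"+fn,cv2.cvtColor(p,cv2.COLOR_RGB2BGR))
    return d
def cloud(d):
    K=np.array(d["camera_matrix"]);v,u=np.mgrid[0:480,0:640].astype(float)
    pts=np.stack([u.ravel(),v.ravel()],1)[:,None]
    n=cv2.undistortPoints(pts,K,np.array([d["k1"],0,0,0,0.])).reshape(480,640,2)
    z=d["range_z"];c=np.stack([n[...,0]*z,-n[...,1]*z,-z],-1)
    T=np.array(d["T"]);w=c@T[:3,:3].T+T[:3,3];w[z==0]=np.nan
    return w
def find(cam,t,d,kind="place_of"):
    T=np.array(d["T"]);return [(np.round(T[:3,:3]@np.array(r["centre"])+T[:3,3],4).tolist(),round(r["score"],2)) for r in getattr(robot,kind)(cam,t)]
def st():
    s=robot.get_state();Rm=R.from_quat(np.array(s["ee_rot"])[[1,2,3,0]])
    return s,Rm
E
cat > a.py <<'E'
from h import *
s,Rm=st();print(s["clock"],s["position"],s["opening"]);print(Rm.as_matrix().round(3))
for c in ["side","top"]:
    d=img(c,c+"0.png");print(c,np.round(d["T"],3).tolist(),np.round(d["camera_matrix"],1).tolist(),d["k1"])
    np.save(c+"0.npy",cloud(d));
    for t in ["rack","chest","lid_hinge","lid_edge","opener_grip","opener_tip","board_left_handle","board_mid_handle","board_right_handle","plain_a_centre","can_a","timer","tape_roll","spoon"]:
        print(t,find(c,t,d)[:3])
E
python3 a.py
```

```text
pics
0.0 [0.56674245 0.45181441 0.40386715] 0.0930101218397541
[[-0.623  0.782 -0.001]
 [ 0.782  0.623 -0.001]
 [-0.    -0.002 -1.   ]]
side [[0.208, -0.863, 0.461, 0.95], [0.978, 0.183, -0.098, -0.205], [-0.0, 0.471, 0.882, 0.913], [0.0, 0.0, 0.0, 1.0]] [[477.9, 0.0, 324.2], [0.0, 477.9, 247.6], [0.0, 0.0, 1.0]] -0.08118998464558143
rack [([0.5433, -0.1109, -0.0002], 0.74), ([0.5847, -0.1426, 0.1104], 0.52)]
chest [([0.466, 0.1, 0.003], 0.91)]
lid_hinge []
lid_edge [([0.4652, 0.0216, 0.0972], 0.77), ([0.5886, -0.1046, 0.1057], 0.56), ([0.4793, -0.4095, 0.0005], 0.53)]
opener_grip [([0.4086, -0.1459, 0.013], 0.93)]
opener_tip [([0.4214, -0.0201, 0.0131], 0.91), ([0.3896, -0.3792, 0.0021], 0.37)]
board_left_handle []
board_mid_handle [([0.5867, -0.1054, 0.104], 0.83)]
board_right_handle [([0.5821, -0.1445, 0.1088], 0.78)]
plain_a_centre [([0.567, -0.3731, 0.0016], 0.29)]
can_a []
timer [([0.5657, -0.3718, -0.0], 0.91)]
tape_roll [([0.3911, -0.3784, 0.002], 0.83)]
spoon [([0.4801, -0.4102, -0.0036], 0.81)]
top [[-0.028, 0.988, -0.155, 0.331], [-0.999, -0.031, -0.016, -0.124], [-0.02, 0.154, 0.988, 1.189], [0.0, 0.0, 0.0, 1.0]] [[500.4, 0.0, 319.2], [0.0, 500.4, 243.7], [0.0, 0.0, 1.0]] -0.009550112343950357
rack [([0.5443, -0.1139, 0.0028], 0.88)]
chest []
lid_hinge [([0.5907, -0.1119, 0.1116], 0.34)]
lid_edge [([0.5462, -0.1128, -0.0002], 0.7), ([0.4685, 0.0206, 0.0883], 0.67)]
opener_grip [([0.4098, -0.1462, 0.0136], 0.9)]
opener_tip [([0.4218, -0.0126, 0.0089], 0.98)]
board_left_handle []
board_mid_handle []
board_right_handle [([0.5818, -0.1456, 0.1067], 0.66)]
plain_a_centre []
can_a []
timer [([0.5668, -0.3744, 0.0003], 0.8)]
tape_roll [([0.3936, -0.3796, -0.0003], 0.66), ([0.4253, -0.0156, 0.0082], 0.31)]
spoon [([0.4806, -0.4046, -0.0065], 0.88)]
```

View pics/side0.png

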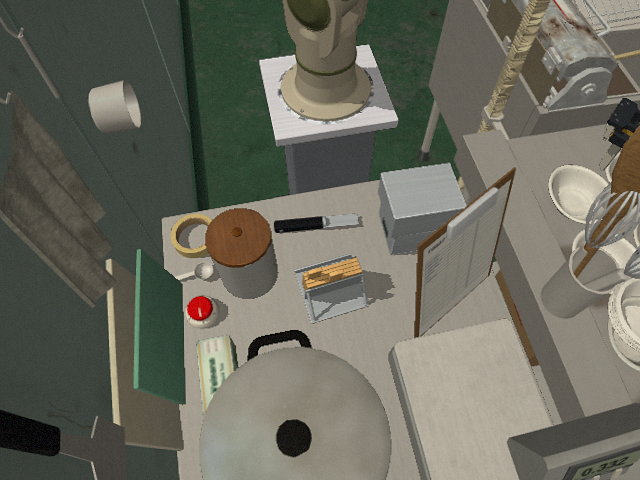

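View pics/top0.png

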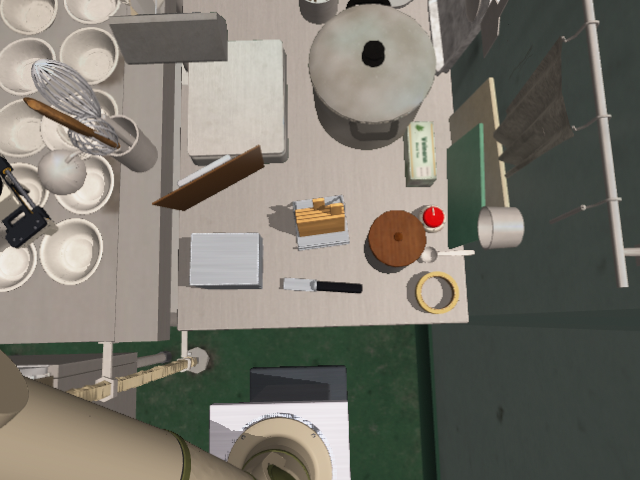

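```bash
cat > b.py <<'E'
from h import *
d=img("side");p=d["pixels"][225:335,280:390];q=img("top");p2=q["pixels"][185:255,265:365]
a=cv2.resize(p,(600,600),interpolation=cv2.INTER_CUBIC)
b=cv2.resize(p2,(800,560),interpolation=cv2.INTER_CUBIC)
cv2.imwrite("pics/z1.png",cv2.cvtColor(a,cv2.COLOR_RGB2BGR));cv2.imwrite("pics/z2.png",cv2.cvtColor(b,cv2.COLOR_RGB2BGR))
for c in ["side","top"]:
    w=np.load(c+"0.npy").reshape(-1,3)
    m=(np.abs(w[:,2]-.154)<.01)&(w[:,0]>.35)&(w[:,0]<.6)&(w[:,1]>-.02)&(w[:,1]<.22)
    t=w[m].astype(np.float32);print(c,m.sum(),t.mean(0),cv2.minAreaRect(t[:,:2]))
    # pry bar
    m=(w[:,2]>.006)&(w[:,2]<.04)&(w[:,0]>.36)&(w[:,0]<.46)&(w[:,1]>-.25)&(w[:,1]<.01)
    t=w[m].astype(np.float32);print("bar",cv2.minAreaRect(t[:,:2]),t[:,2].max())
    m=(w[:,2]>.02)&(w[:,2]<.14)&(w[:,0]>.48)&(w[:,0]<.66)&(w[:,1]>-.19)&(w[:,1]<-.03)
    np.save("rk_"+c,w[m])
    t=w[m&(w[:,2]>.095)] if False else w[m];t=t[t[:,2]>.1];print(np.round(t[np.argsort(t[:,1])],3).tolist()[:60])
E
python3 b.py
```

```text
Traceback (most recent call last):
  File "b.py", line 9, in <module>
    t=w[m].astype(np.float32);print(c,m.sum(),t.mean(0),cv2.minAreaRect(t[:,:2]))
                                                        ~~~~~~~~~~~~~~~^^^^^^^^^
cv2.error: OpenCV(4.12.0) /io/opencv/modules/imgproc/src/convhull.cpp:143: error: (-215:Assertion failed) total >= 0 && (depth == CV_32F || depth == CV_32S) in function 'convexHull'
```

View pics/z1.png

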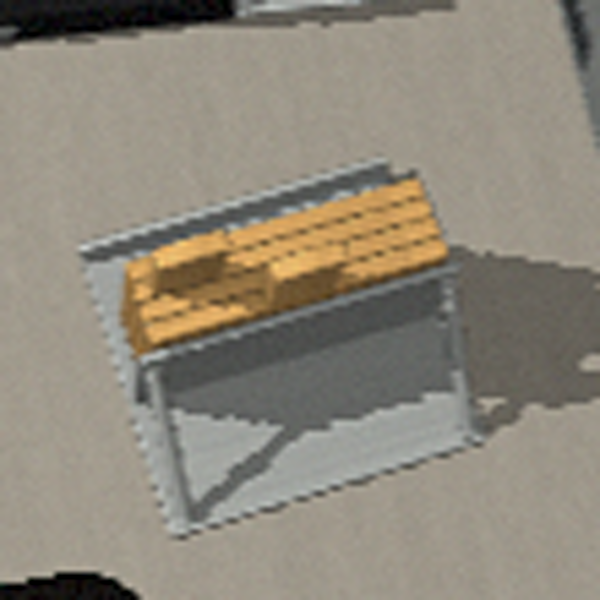

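View pics/z2.png

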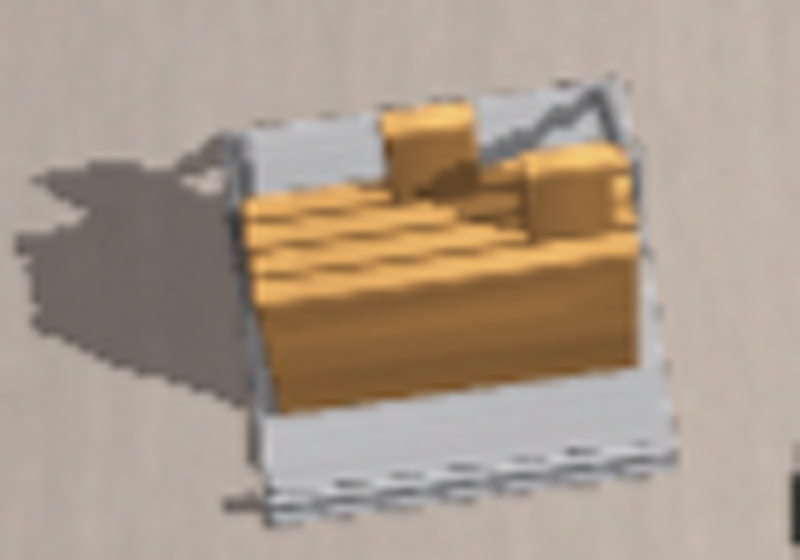

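```bash
sed -i 's/\.astype(np.float32);print/;t=np.ascontiguousarray(t,dtype=np.float32);print/; s/t\[:,:2\])/np.ascontiguousarray(t[:,:2]))/' b.py; sed -i '/^d=img/,/^cv2.imwrite/d;/    t=w\[m&/d' b.py
cat >> b.py <<'E'
    t=np.load("rk_"+c+".npy");t=t[t[:,2]>.075]
    a=np.full((300,320,3),255,np.uint8)
E
cat >> b.py <<'E'
import json
# height profiles along rack: project to board-normal axis for strips
for c in ["side","top"]:
    t=np.load("rk_"+c+".npy");x,y,z=t.T
    for lo in np.arange(-.175,-.05,.012):
        s=(y>=lo)&(y<lo+.006)&(z>.06)
        k=np.argsort(x[s]);print(c,round(lo+.003,3),[(int(1000*a),int(1000*b)) for a,b in zip(x[s][k],z[s][k])])
E
python3 b.py
```

```text
side 3713 [0.47429213 0.09185594 0.15425128] ((0.5054244995117188, 0.11483262479305267), (0.19179587066173553, 0.1864527016878128), 89.10285949707031)
bar ((0.4174060821533203, -0.11320510506629944), (0.057084619998931885, 0.19260339438915253), 5.7692670822143555) 0.02888677
top 3590 [0.4690938  0.09270378 0.15349427] ((0.506600022315979, 0.112956702709198), (0.18831858038902283, 0.18285641074180603), 88.30233001708984)
bar ((0.4160635471343994, -0.12107332050800323), (0.08458877354860306, 0.25797921419143677), 0.8528592586517334) 0.03948621
side -0.172 []
side -0.16 [(562, 87), (563, 87), (564, 87), (564, 89), (565, 90), (566, 86), (566, 85), (566, 90), (567, 88), (569, 86), (569, 88), (569, 88), (572, 91), (572, 87), (572, 90), (572, 90), (573, 89), (574, 86), (575, 91), (575, 89), (576, 88), (577, 87), (577, 87), (578, 89), (578, 93), (579, 103), (579, 99), (579, 87), (579, 87), (580, 89), (580, 111), (581, 64), (581, 87), (581, 117), (581, 87), (582, 71), (582, 128), (583, 125), (583, 90), (583, 86), (583, 88), (583, 84), (584, 80), (584, 87), (585, 86), (585, 85), (586, 88), (58
[... 11706 characters left out ...]
 87), (584, 84), (585, 91), (586, 86), (586, 84)]
top -0.064 [(547, 64), (547, 62), (549, 65), (549, 62), (550, 74), (550, 72), (550, 72), (551, 80), (551, 78), (552, 75), (552, 84), (552, 84), (552, 83), (553, 90), (554, 88), (554, 86), (556, 87), (556, 85), (556, 85), (559, 86), (559, 85), (559, 85), (561, 87), (561, 86), (562, 82), (563, 89), (563, 88), (563, 86), (565, 89), (565, 88), (566, 84), (568, 83), (569, 82), (570, 87), (571, 83), (572, 89), (573, 85), (574, 91), (574, 87), (577, 85), (578, 83), (579, 89), (579, 88), (582, 86), (582, 85), (584, 87), (584, 85)]
top -0.052 [(578, 63), (580, 66), (580, 63), (580, 73), (580, 83), (581, 89), (582, 66), (583, 73), (585, 73), (590, 61)]
```

```bash
cat >> h.py <<'E'
from scipy.spatial.transform import Slerp
def plan(p,y,z,grip,n=None,vmax=.040,wmax=.12,start=None,quiet=False):
    """rows taking grasp point to p with tool y along y, tool z along z"""
    s,Ra=st();pa=np.array(s["position"])+.167*Ra.as_matrix()[:,2]
    if start: pa,Ra=start
    z=np.array(z,float);z/=np.linalg.norm(z);y=np.array(y,float);y-=z*(y@z);y/=np.linalg.norm(y)
    Rb=R.from_matrix(np.stack([np.cross(y,z),y,z],1))
    ang=(Ra.inv()*Rb).magnitude();p=np.array(p)
    Ta=pa-.167*Ra.as_matrix()[:,2];Tb=p-.167*Rb.as_matrix()[:,2]
    if n is None: n=max(1,int(np.ceil(max(np.linalg.norm(Tb-Ta)/vmax,np.linalg.norm(p-pa)/vmax,ang/wmax))))
    f=Slerp([0,1],R.concatenate([Ra,Rb]));Rc=Ra;Tc=Ta;rows=[]
    for i in range(1,n+1):
        Rn=f(i/n);Tn=pa+(p-pa)*i/n-.167*Rn.as_matrix()[:,2]
        sl=np.round(Rc.inv().apply(Tn-Tc),4);dr=np.round((Rc.inv()*Rn).as_rotvec(),4)
        rows.append(dict(slide=(sl+0.).tolist(),delta_rot=(dr+0.).tolist(),grip=grip))
        Tc=Tc+Rc.apply(sl);Rc=Rc*R.from_rotvec(dr)
    if not quiet:
        import json
        print(n,"rows");[print(json.dumps(rows[i:i+8])) for i in range(0,n,8)]
    return (p,Rb)
E
cat > c.py <<'E'
from h import *
for c in ["side","top"]:
    w=np.load(c+"0.npy").reshape(-1,3)
    m=(np.abs(w[:,2]-.154)<.006)&(w[:,0]>.35)&(w[:,0]<.535)&(w[:,1]>-.02)&(w[:,1]<.19)
    t=np.ascontiguousarray(w[m][:,:2],dtype=np.float32);print(c,t.mean(0),cv2.minAreaRect(t))
    m=(w[:,2]>.004)&(w[:,2]<.034)&(w[:,0]>.385)&(w[:,0]<.45)&(w[:,1]>-.22)&(w[:,1]<.01)
    t=np.ascontiguousarray(w[m][:,:2],dtype=np.float32);print("bar",t.mean(0),cv2.minAreaRect(t))
E
python3 c.py
cat > d.py <<'E'
from h import *
plan([.413,-.108,.10],[.995,-.095,0],[0,0,-1],-1)
E
python3 d.py
```

```text
side [0.47121474 0.09073811] ((0.4682592451572418, 0.09236348420381546), (0.14615759253501892, 0.11238037794828415), 88.56394958496094)
bar [ 0.41761595 -0.11215785] ((0.4171100854873657, -0.10172543674707413), (0.06330264359712601, 0.2165035605430603), 0.6850783228874207)
top [0.46813947 0.09224897] ((0.4688597321510315, 0.0927131175994873), (0.14561302959918976, 0.10860830545425415), 88.30233001708984)
bar [ 0.41589016 -0.10567983] ((0.4175598919391632, -0.10235732048749924), (0.223650261759758, 0.06211517006158829), 89.71272277832031)
15 rows
[{"slide": [-0.0228, -0.0313, 0.0092], "delta_rot": [0.0, 0.0, 0.0512], "grip": -1}, {"slide": [-0.0244, -0.0301, 0.0092], "delta_rot": [0.0, 0.0, 0.0512], "grip": -1}, {"slide": [-0.0258, -0.0288, 0.0091], "delta_rot": [0.0, 0.0, 0.0512], "grip": -1}, {"slide": [-0.0273, -0.0274, 0.0092], "delta_rot": [0.0, 0.0, 0.0513], "grip": -1}, {"slide": [-0.0287, -0.026, 0.0092], "delta_rot": [0.0, 0.0, 0.0512], "grip": -1}, {"slide": [-0.03, -0.0245, 0.0092], "delta_rot": [0.0, 0.0, 0.0512], "grip": -1}, {"slide": [-0.0312, -0.023, 0.0092], "delta_rot": [0.0, 0.0, 0.0512], "grip": -1}, {"slide": [-0.0323, -0.0213, 0.0092], "delta_rot": [0.0, 0.0, 0.0512], "grip": -1}]
[{"slide": [-0.0334, -0.0196, 0.0091], "delta_rot": [0.0, 0.0, 0.0512], "grip": -1}, {"slide": [-0.0343, -0.0179, 0.0092], "delta_rot": [0.0, 0.0, 0.0513], "grip": -1}, {"slide": [-0.0352, -0.0161, 0.0092], "delta_rot": [0.0, 0.0, 0.0512], "grip": -1}, {"slide": [-0.036, -0.0143, 0.0092], "delta_rot": [0.0, 0.0, 0.0512], "grip": -1}, {"slide": [-0.0366, -0.0124, 0.0092], "delta_rot": [0.0, 0.0, 0.0512], "grip": -1}, {"slide": [-0.0373, -0.0105, 0.0091], "delta_rot": [0.0, 0.0, 0.0512], "grip": -1}, {"slide": [-0.0377, -0.0086, 0.0092], "delta_rot": [0.0001, 0.0, 0.0512], "grip": -1}]
```

```bash
cat > d.py <<'E'
from h import *
Y=[.995,-.095,0];Z=[0,0,-1]
a=plan([.46,.30,.32],Y,Z,-1)
b=plan([.413,-.108,.30],Y,Z,-1,start=a,vmax=.0415)
b=plan([.413,-.108,.07],Y,Z,-1,start=b,vmax=.0415)
E
python3 d.py
```

```text
7 rows
[{"slide": [-0.0074, -0.0255, -0.0118], "delta_rot": [0.0, 0.0, 0.1097], "grip": -1}, {"slide": [-0.0102, -0.0245, -0.0117], "delta_rot": [0.0, 0.0, 0.1098], "grip": -1}, {"slide": [-0.0129, -0.0232, -0.0118], "delta_rot": [0.0, 0.0, 0.1097], "grip": -1}, {"slide": [-0.0152, -0.0217, -0.0117], "delta_rot": [0.0, 0.0, 0.1098], "grip": -1}, {"slide": [-0.0176, -0.0199, -0.0118], "delta_rot": [0.0, 0.0, 0.1097], "grip": -1}, {"slide": [-0.0197, -0.0178, -0.0117], "delta_rot": [0.0, 0.0, 0.1098], "grip": -1}, {"slide": [-0.0214, -0.0156, -0.0118], "delta_rot": [0.0001, 0.0, 0.1097], "grip": -1}]
10 rows
[{"slide": [-0.0411, -0.0008, 0.002], "delta_rot": [0.0, 0.0, 0.0], "grip": -1}, {"slide": [-0.041, -0.0008, 0.002], "delta_rot": [0.0, 0.0, 0.0], "grip": -1}, {"slide": [-0.0411, -0.0008, 0.002], "delta_rot": [0.0, 0.0, 0.0], "grip": -1}, {"slide": [-0.041, -0.0008, 0.002], "delta_rot": [0.0, 0.0, 0.0], "grip": -1}, {"slide": [-0.0411, -0.0008, 0.002], "delta_rot": [0.0, 0.0, 0.0], "grip": -1}, {"slide": [-0.0411, -0.0008, 0.002], "delta_rot": [0.0, 0.0, 0.0], "grip": -1}, {"slide": [-0.041, -0.0008, 0.002], "delta_rot": [0.0, 0.0, 0.0], "grip": -1}, {"slide": [-0.0411, -0.0008, 0.002], "delta_rot": [0.0, 0.0, 0.0], "grip": -1}]
[{"slide": [-0.0411, -0.0008, 0.002], "delta_rot": [0.0, 0.0, 0.0], "grip": -1}, {"slide": [-0.041, -0.0008, 0.002], "delta_rot": [0.0, 0.0, 0.0], "grip": -1}]
6 rows
[{"slide": [0.0, 0.0, 0.0383], "delta_rot": [0.0, 0.0, 0.0], "grip": -1}, {"slide": [0.0, 0.0, 0.0384], "delta_rot": [0.0, 0.0, 0.0], "grip": -1}, {"slide": [0.0, 0.0, 0.0383], "delta_rot": [0.0, 0.0, 0.0], "grip": -1}, {"slide": [0.0, 0.0, 0.0383], "delta_rot": [0.0, 0.0, 0.0], "grip": -1}, {"slide": [0.0, 0.0, 0.0384], "delta_rot": [0.0, 0.0, 0.0], "grip": -1}, {"slide": [0.0, 0.0, 0.0383], "delta_rot": [0.0, 0.0, 0.0], "grip": -1}]
```

Request:
send_rows --commands '[{"slide":[-0.0074,-0.0255,-0.0118],"delta_rot":[0,0,0.11],"grip":-1},{"slide":[-0.0102,-0.0245,-0.0118],"delta_rot":[0,0,0.11],"grip":-1},{"slide":[-0.0129,-0.0232,-0.0118],"delta_rot":[0,0,0.11],"grip":-1},{"slide":[-0.0152,-0.0217,-0.0118],"delta_rot":[0,0,0.11],"grip":-1},{"slide":[-0.0176,-0.02,-0.0118],"delta_rot":[0,0,0.11],"grip":-1},{"slide":[-0.02,-0.0178,-0.0118],"delta_rot":[0,0,0.11],"grip":-1},{"slide":[-0.0214,-0.0156,-0.0118],"delta_rot":[0,0,0.11],"grip":-1}]'

```text
clock: 2.18
position: [0.459, 0.2986, 0.4879]
ee_rot: [-0.0, 0.742, 0.67, 0.0]
wrist_force: [-0.0, -0.3, 0.5]
opening: 0.0931
```

Request:
send_rows --commands '[{"slide":[-0.041,-0.001,0.002],"grip":-1},{"slide":[-0.041,-0.001,0.002],"grip":-1},{"slide":[-0.041,-0.001,0.002],"grip":-1},{"slide":[-0.041,-0.001,0.002],"grip":-1},{"slide":[-0.041,-0.001,0.002],"grip":-1},{"slide":[-0.041,-0.001,0.002],"grip":-1},{"slide":[-0.041,-0.001,0.002],"grip":-1},{"slide":[-0.041,-0.001,0.002],"grip":-1}]'

```text
$.commands[0]: bad value
```

Request:
send_rows --commands '[{"slide":[-0.041,-0.001,0.002],"grip":-1},{"slide":[-0.041,-0.001,0.002],"grip":-1},{"slide":[0,0,0.04],"grip":-1},{"slide":[0,0,0.04],"grip":-1},{"slide":[0,0,0.04],"grip":-1},{"slide":[0,0,0.04],"grip":-1},{"slide":[0,0,0.04],"grip":-1},{"slide":[0,0,0],"grip":-1}]'

```text
$.commands[0]: bad value
```

Request:
send_rows --commands '[{"slide":[-0.041,-0.001,0.002],"delta_rot":[0,0,0],"grip":-1},{"slide":[-0.041,-0.001,0.002],"delta_rot":[0,0,0],"grip":-1},{"slide":[-0.041,-0.001,0.002],"delta_rot":[0,0,0],"grip":-1},{"slide":[-0.041,-0.001,0.002],"delta_rot":[0,0,0],"grip":-1},{"slide":[-0.041,-0.001,0.002],"delta_rot":[0,0,0],"grip":-1},{"slide":[-0.041,-0.001,0.002],"delta_rot":[0,0,0],"grip":-1},{"slide":[-0.041,-0.001,0.002],"delta_rot":[0,0,0],"grip":-1},{"slide":[-0.041,-0.001,0.002],"delta_rot":[0,0,0],"grip":-1}]'

```text
clock: 2.85
position: [0.4193, -0.0278, 0.4717]
ee_rot: [0.0, 0.74, 0.672, 0.001]
wrist_force: [-0.0, 0.3, -0.4]
opening: 0.0927
```

Request:
send_rows --commands '[{"slide":[-0.041,-0.001,0.002],"delta_rot":[0,0,0],"grip":-1},{"slide":[-0.041,-0.001,0.002],"delta_rot":[0,0,0],"grip":-1},{"slide":[0,0,0.04],"delta_rot":[0,0,0],"grip":-1},{"slide":[0,0,0.04],"delta_rot":[0,0,0],"grip":-1},{"slide":[0,0,0.04],"delta_rot":[0,0,0],"grip":-1},{"slide":[0,0,0.04],"delta_rot":[0,0,0],"grip":-1},{"slide":[0,0,0.04],"delta_rot":[0,0,0],"grip":-1},{"slide":[0,0,0],"delta_rot":[0,0,0],"grip":-1}]'

```text
clock: 3.52
position: [0.4095, -0.1072, 0.2614]
ee_rot: [-0.004, 0.741, 0.672, -0.004]
wrist_force: [-0.4, -0.2, 0.8]
opening: 0.0932
```

```bash
cat > e.py <<'E'
from h import *
s,Rm=st();g=np.array(s["position"])+.167*Rm.as_matrix()[:,2];print(s["clock"],g.round(4),Rm.as_matrix()[:,1].round(3))
for c in ["top","side"]:
    d=img(c)
    for t in ["opener_grip","opener_tip"]: print(c,t,find(c,t,d)[:2])
plan([.4125,-.108,.022],[.995,-.095,0],[0,0,-1],-1)
E
python3 e.py
```

```text
3.5167 [ 0.4077 -0.1071  0.0944] [ 0.995 -0.097 -0.01 ]
top opener_grip [([0.4113, -0.1446, 0.0122], 0.47)]
top opener_tip []
side opener_grip [([0.4078, -0.15, 0.0162], 0.59)]
side opener_tip [([0.4227, -0.0183, 0.0131], 0.76)]
3 rows
[{"slide": [-0.0002, 0.0005, 0.027], "delta_rot": [0.0016, 0.0, -0.0005], "grip": -1}, {"slide": [-0.0001, 0.0005, 0.0269], "delta_rot": [0.0017, 0.0, -0.0006], "grip": -1}, {"slide": [-0.0002, 0.0006, 0.027], "delta_rot": [0.0016, 0.0, -0.0005], "grip": -1}]
```

Request:
send_rows --commands '[{"slide":[0,0.001,0.027],"delta_rot":[0.001,0,0],"grip":-1},{"slide":[0,0.001,0.025],"delta_rot":[0.001,0,0],"grip":-1},{"slide":[0,0.001,0.019],"delta_rot":[0.001,0,0],"grip":-1},{"slide":[0,0,0],"delta_rot":[0,0,0],"grip":-1},{"slide":[0,0,0],"delta_rot":[0,0,0],"grip":1},{"slide":[0,0,0],"delta_rot":[0,0,0],"grip":1},{"slide":[0,0,0],"delta_rot":[0,0,0],"grip":1},{"slide":[0,0,0],"delta_rot":[0,0,0],"grip":1}]' --grip_force 60

```text
clock: 4.48
position: [0.4128, -0.1071, 0.211]
ee_rot: [-0.002, 0.74, 0.672, -0.0]
wrist_force: [-0.1, -0.1, -0.5]
opening: 0.0707
```

Request:
send_rows --commands '[{"slide":[0,0,0],"delta_rot":[0,0,0],"grip":1},{"slide":[0,0,0],"delta_rot":[0,0,0],"grip":1},{"slide":[0,0,0],"delta_rot":[0,0,0],"grip":1},{"slide":[0,0,0],"delta_rot":[0,0,0],"grip":1}]'

```text
clock: 4.82
position: [0.4125, -0.1072, 0.2099]
ee_rot: [-0.003, 0.741, 0.672, -0.001]
wrist_force: [-0.5, 1.0, -0.2]
opening: 0.0441
```

```bash
cat > f.py <<'E'
from h import *
s,Rm=st();g=np.array(s["position"])+.167*Rm.as_matrix()[:,2];print(s["clock"],np.round(s["q"],3),np.round(s["position"],4),g.round(4),Rm.as_matrix().round(3).tolist(),s["opening"],np.round(s["wrist_force"],1))
E
python3 f.py
```

```text
4.8167 [ 0.054  0.642  0.099  2.421 -0.624  0.107  0.658] [ 0.4125 -0.1072  0.2099] [ 0.4116 -0.1065  0.043 ] [[0.097, 0.995, -0.006], [0.995, -0.097, 0.004], [0.003, -0.006, -1.0]] 0.0441017988519536 [-0.5  1.  -0.2]
```

Request:
send_rows --commands '[{"slide":[0,0,0],"delta_rot":[0,0,0],"grip":-1},{"slide":[0,0,0],"delta_rot":[0,0,0],"grip":-1},{"slide":[0,0,0.006],"delta_rot":[0,0,0],"grip":-1},{"slide":[0,0,0],"delta_rot":[0,0,0],"grip":-1}]'

```text
clock: 5.15
position: [0.4125, -0.107, 0.2058]
ee_rot: [-0.004, 0.741, 0.672, -0.001]
wrist_force: [-0.6, 0.2, 0.2]
opening: 0.0663
```

```bash
python3 f.py
```

```text
5.15 [ 0.037  0.654  0.125  2.424 -0.818  0.11   0.854] [ 0.4125 -0.107   0.2058] [ 0.4113 -0.1061  0.0388] [[0.097, 0.995, -0.007], [0.995, -0.097, 0.005], [0.005, -0.007, -1.0]] 0.06630450016641379 [-0.6  0.2  0.2]
```

```bash
cat > g.py <<'E'
from h import *
w=np.load("top0.npy");t=w[205:272,365:430].reshape(-1,3);t=t[(t[:,2]>.14)&(t[:,2]<.2)]
print(cv2.minEnclosingCircle(np.ascontiguousarray(t[:,:2],dtype=np.float32)),t[:,2].max())
E
python3 g.py
```

```text
((0.5006420016288757, -0.26994866132736206), 0.06065843626856804) 0.18146318057929456
```

Request:
send_rows --commands '[{"slide":[0,0,-0.005],"delta_rot":[0,0,0],"grip":-1},{"slide":[0,0.01,0],"delta_rot":[0,0,0],"grip":-1},{"slide":[-0.014,0.01,0],"delta_rot":[0,0,0],"grip":-1},{"slide":[-0.014,0.01,0],"delta_rot":[0,0,0],"grip":-1},{"slide":[0,0,0],"delta_rot":[0,0,0],"grip":-1}]'

```text
clock: 5.57
position: [0.4411, -0.14, 0.2114]
ee_rot: [-0.002, 0.741, 0.671, -0.001]
wrist_force: [1.0, -0.1, 0.4]
opening: 0.0923
```

```bash
python3 f.py; echo "from h import *
plan([.437,-.13,.024],[.995,-.095,0],[0,0,-1],-1,vmax=.02)" | python3 -
```

```text
5.5667 [ 0.029  0.661  0.229  2.344 -0.745  0.208  0.847] [ 0.4411 -0.14    0.2114] [ 0.4403 -0.1397  0.0444] [[0.099, 0.995, -0.005], [0.995, -0.099, 0.002], [0.001, -0.005, -1.0]] 0.092324761890382 [ 1.  -0.1  0.4]
2 rows
[{"slide": [0.0048, -0.0025, 0.0102], "delta_rot": [-0.0026, -0.0007, -0.0018], "grip": -1}, {"slide": [0.0048, -0.0025, 0.0103], "delta_rot": [-0.0025, -0.0007, -0.0018], "grip": -1}]
```

Request:
send_rows --commands '[{"slide":[0.005,-0.005,0],"delta_rot":[-0.003,0,0],"grip":-1},{"slide":[0.005,-0.002,0.01],"delta_rot":[-0.002,0,0],"grip":-1},{"slide":[0,0,0.011],"delta_rot":[0,0,0],"grip":-1},{"slide":[0,0,0],"delta_rot":[0,0,0],"grip":-1},{"slide":[0,0,0],"delta_rot":[0,0,0],"grip":-1}]'

```text
clock: 5.98
position: [0.4326, -0.1264, 0.19]
ee_rot: [-0.003, 0.741, 0.672, 0.001]
wrist_force: [-0.7, -0.0, 0.4]
opening: 0.0933
```

```bash
python3 f.py
```

```text
5.9833 [ 0.072  0.695  0.128  2.375 -0.825  0.118  0.896] [ 0.4326 -0.1264  0.19  ] [ 0.432  -0.1255  0.023 ] [[0.097, 0.995, -0.004], [0.995, -0.097, 0.006], [0.005, -0.004, -1.0]] 0.09333513126445916 [-0.7 -0.   0.4]
```

Reached depth. Close slowly (drags the bar outward), then grip hard.

Request:
send_rows --commands '[{"slide":[0,0,0],"delta_rot":[0,0,0],"grip":0.1},{"slide":[0,0,0],"delta_rot":[0,0,0],"grip":0.2},{"slide":[0,0,0],"delta_rot":[0,0,0],"grip":0.3},{"slide":[0,0,0],"delta_rot":[0,0,0],"grip":0.5},{"slide":[0,0,0],"delta_rot":[0,0,0],"grip":1},{"slide":[0,0,0],"delta_rot":[0,0,0],"grip":1},{"slide":[0,0,0],"delta_rot":[0,0,0],"grip":1},{"slide":[0,0,0],"delta_rot":[0,0,0],"grip":1}]' --grip_force 60

```text
clock: 6.65
position: [0.4331, -0.127, 0.19]
ee_rot: [-0.003, 0.741, 0.672, 0.001]
wrist_force: [-1.7, 1.0, 2.5]
opening: 0.0444
```

Request:
send_rows --commands '[{"slide":[0,0,0],"delta_rot":[0,0,0],"grip":1},{"slide":[0,0,0],"delta_rot":[0,0,0],"grip":1},{"slide":[0,0,0],"delta_rot":[0,0,0],"grip":1},{"slide":[0,0,0],"delta_rot":[0,0,0],"grip":1},{"slide":[0,0,0],"delta_rot":[0,0,0],"grip":1},{"slide":[0,0,0],"delta_rot":[0,0,0],"grip":1}]'

```text
clock: 7.15
position: [0.4336, -0.1272, 0.19]
ee_rot: [-0.002, 0.741, 0.672, 0.001]
wrist_force: [-1.6, 0.4, 0.8]
opening: 0.0223
```

```bash
python3 f.py; cat > e.py <<'E'
from h import *
for c in ["top","side"]:
    d=img(c)
    for t in ["opener_grip","opener_tip"]: print(c,t,find(c,t,d)[:2])
E
python3 e.py
```

```text
7.15 [ 0.073  0.695  0.13   2.373 -0.828  0.118  0.899] [ 0.4336 -0.1272  0.19  ] [ 0.4334 -0.1265  0.023 ] [[0.097, 0.995, -0.002], [0.995, -0.097, 0.004], [0.004, -0.002, -1.0]] 0.022286359865276873 [-1.6  0.4  0.8]
top opener_grip []
top opener_tip []
side opener_grip [([0.4251, -0.1522, 0.0185], 0.87)]
side opener_tip [([0.4496, -0.0247, 0.0162], 0.81)]
```

```bash
cat > d.py <<'E'
from h import *
Y=[1,-.03,0];Z=[0,0,-1]
a=plan([.445,-.125,.11],[.995,-.097,0],Z,1,vmax=.03)
a=plan([.462,-.11,.095],Y,Z,1,vmax=.02,start=a)
E
python3 d.py
```

```text
3 rows
[{"slide": [0.0012, 0.0037, -0.029], "delta_rot": [-0.0007, -0.0013, 0.0], "grip": 1}, {"slide": [0.0012, 0.0036, -0.029], "delta_rot": [-0.0006, -0.0014, 0.0], "grip": 1}, {"slide": [0.0011, 0.0037, -0.0291], "delta_rot": [-0.0007, -0.0013, 0.0], "grip": 1}]
2 rows
[{"slide": [0.0083, 0.0077, 0.0075], "delta_rot": [0.0, 0.0, -0.0336], "grip": 1}, {"slide": [0.008, 0.008, 0.0075], "delta_rot": [0.0, 0.0, -0.0336], "grip": 1}]
```

Request:
send_rows --commands '[{"slide":[0.001,0.004,-0.029],"delta_rot":[-0.001,-0.001,0],"grip":1},{"slide":[0.001,0.004,-0.029],"delta_rot":[0,-0.001,0],"grip":1},{"slide":[0.001,0.004,-0.029],"delta_rot":[-0.001,-0.001,0],"grip":1},{"slide":[0.008,0.008,0.0075],"delta_rot":[0,0,-0.034],"grip":1},{"slide":[0.008,0.008,0.0075],"delta_rot":[0,0,-0.034],"grip":1},{"slide":[0,0,0],"delta_rot":[0,0,0],"grip":1},{"slide":[0,0,0],"delta_rot":[0,0,0],"grip":1}]'

```text
clock: 8.03
position: [0.4632, -0.11, 0.2606]
ee_rot: [-0.002, 0.717, 0.697, -0.0]
wrist_force: [-1.2, 0.2, -1.3]
opening: 0.0218
```

```bash
python3 f.py; cat > e2.py <<'E'
from h import *
d=img("top")
for c in ["top","side"]:
    if c=="side": d=img(c,"lev.png",(300,170,480,290),4)
    for t in ["opener_grip","opener_tip","lid_edge"]: print(c,t,find(c,t,d)[:2])
    w=cloud(d).reshape(-1,3)
    m=(w[:,2]>.06)&(w[:,2]<.12)&(w[:,0]>.43)&(w[:,0]<.50)&(w[:,1]>-.055)&(w[:,1]<.012)
    t=w[m];print("blade n",m.sum(), t[:,:].mean(0) if m.any() else 0, t[:,1].max() if m.any() else 0,np.polyfit(t[:,1],t[:,2],1) if m.sum()>9 else 0)
E
python3 e2.py
```

```text
8.0333 [-0.178  0.594  0.427  2.3   -0.692  0.374  0.813] [ 0.4632 -0.11    0.2606] [ 0.4628 -0.1097  0.0936] [[0.027, 1.0, -0.002], [1.0, -0.027, 0.002], [0.002, -0.002, -1.0]] 0.021835721123563998 [-1.2  0.2 -1.3]
top opener_grip [([0.4598, -0.1353, 0.0835], 0.62)]
top opener_tip []
top lid_edge []
blade n 0 0 0 0
side opener_grip [([0.4594, -0.1367, 0.0852], 0.63)]
side opener_tip [([0.4711, -0.0087, 0.0848], 0.57)]
side lid_edge [([0.4653, 0.0243, 0.0949], 0.63)]
blade n 292 [ 0.47121451 -0.03070741  0.0854297 ] -0.005124898114543142 [-0.01414548  0.08499533]
```

View pics/lev.png

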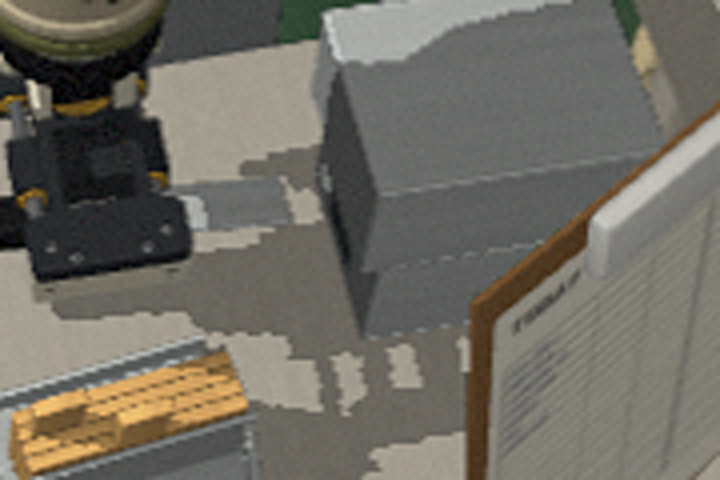

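Request:
send_rows --commands '[{"slide":[0.015,0,0],"delta_rot":[0,0,0],"grip":1},{"slide":[0.015,0,0],"delta_rot":[0,0,0],"grip":1},{"slide":[0.015,0,0],"delta_rot":[0,0,0],"grip":1},{"slide":[0.01,0,0],"delta_rot":[0,0,0],"grip":1},{"slide":[0,0,0],"delta_rot":[0,0,0],"grip":1}]'

```text
clock: 8.85
position: [0.4647, -0.0541, 0.2619]
ee_rot: [-0.001, 0.716, 0.698, 0.001]
wrist_force: [0.4, 0.6, -1.0]
opening: 0.022
```

```bash
python3 f.py
```

```text
8.85 [-0.305  0.588  0.437  2.318 -0.72   0.367  0.726] [ 0.4647 -0.0541  0.2619] [ 0.4646 -0.0538  0.0949] [[0.027, 1.0, -0.001], [1.0, -0.027, 0.002], [0.002, -0.001, -1.0]] 0.022018690296005918 [ 0.4  0.6 -1. ]
```

Request:
send_rows --commands '[{"slide":[0.001,0,-0.008],"delta_rot":[0,0,0],"grip":1},{"slide":[0.001,0,-0.01],"delta_rot":[0,0,0],"grip":1},{"slide":[0.002,0,-0.01],"delta_rot":[0,0,0],"grip":1},{"slide":[0.003,0,-0.01],"delta_rot":[0,0,0],"grip":1},{"slide":[0.004,0,-0.01],"delta_rot":[0,0,0],"grip":1},{"slide":[0.005,0,-0.01],"delta_rot":[0,0,0],"grip":1},{"slide":[0.005,0,-0.01],"delta_rot":[0,0,0],"grip":1},{"slide":[0.005,0,-0.008],"delta_rot":[0,0,0],"grip":1}]'

```text
clock: 9.52
position: [0.4651, -0.0306, 0.3386]
ee_rot: [-0.0, 0.718, 0.696, 0.0]
wrist_force: [0.0, 0.9, -3.3]
opening: 0.0219
```

```bash
python3 f.py; cat > lid.py <<'E'
from h import *
d=img("side","lid%d.png"%int(100*robot.get_state()["clock"]),(300,100,500,300),3)
w=cloud(d).reshape(-1,3)
# hood outer top plane: points near chest above z .1
m=(w[:,0]>.42)&(w[:,0]<.515)&(w[:,1]>.02)&(w[:,1]<.30)&(w[:,2]>.13)&(w[:,2]<.32)
t=w[m];rng=np.random.default_rng(0);best=(0,)
for i in range(400):
    a=t[rng.choice(len(t),3,False)];n=np.cross(a[1]-a[0],a[2]-a[0]);n/=np.linalg.norm(n)+1e-9
    if abs(n[0])>.25: continue
    k=np.abs((t-a[0])@n)<.003
    if k.sum()>best[0]: best=(k.sum(),n,a[0],t[k].mean(0))
n=best[1]*np.sign(best[1][2]) if abs(best[1][2])>.05 else best[1]
print(len(t),best[0],n.round(3),best[3].round(3),"theta",np.arctan2(n[1],n[2]).round(3))
for tt in ["opener_tip","lid_edge"]: print(tt,find("side",tt,d)[:2])
E
python3 lid.py
```

```text
9.5167 [-0.522  0.472  0.66   2.27  -0.556  0.559  0.539] [ 0.4651 -0.0306  0.3386] [ 0.4651 -0.0304  0.1716] [[0.03, 1.0, -0.0], [1.0, -0.03, 0.001], [0.001, -0.0, -1.0]] 0.02194354819011002 [ 0.   0.9 -3.3]
3043 1907 [0.015 0.507 0.862] [0.468 0.134 0.185] theta 0.532
opener_tip []
lid_edge [([0.4703, 0.0484, 0.1661], 0.62)]
```

Request:
send_rows --commands '[{"slide":[0.006,0,-0.008],"delta_rot":[0,0,0],"grip":1},{"slide":[0.006,0,-0.007],"delta_rot":[0,0,0],"grip":1},{"slide":[0.006,0,-0.007],"delta_rot":[0,0,0],"grip":1},{"slide":[0.006,0,-0.006],"delta_rot":[0,0,0],"grip":1},{"slide":[0.007,0,-0.006],"delta_rot":[0,0,0],"grip":1},{"slide":[0.007,0,-0.005],"delta_rot":[0,0,0],"grip":1},{"slide":[0.007,0,-0.004],"delta_rot":[0,0,0],"grip":1},{"slide":[0.006,0,-0.003],"delta_rot":[0,0,0],"grip":1}]'

```text
clock: 10.33
position: [0.4669, 0.0215, 0.3842]
ee_rot: [-0.001, 0.717, 0.697, 0.0]
wrist_force: [0.5, 0.9, -5.7]
opening: 0.022
```

```bash
python3 f.py;python3 lid.py
```

```text
10.3333 [-0.724  0.408  0.77   2.225 -0.464  0.669  0.349] [0.4669 0.0215 0.3842] [0.4668 0.0216 0.2172] [[0.029, 1.0, -0.0], [1.0, -0.029, 0.001], [0.001, -0.0, -1.0]] 0.022031815842258926 [ 0.5  0.9 -5.7]
2034 1481 [-0.03  -0.537  0.843] [0.468 0.128 0.227] theta -0.568
opener_tip []
lid_edge [([0.4717, 0.0999, 0.2089], 0.91), ([0.5429, -0.1119, 0.003], 0.49)]
```

Request:
send_rows --commands '[{"slide":[0.006,0,-0.004],"delta_rot":[0,0,0],"grip":1},{"slide":[0.007,0,-0.003],"delta_rot":[0,0,0],"grip":1},{"slide":[0.007,0,-0.003],"delta_rot":[0,0,0],"grip":1},{"slide":[0.007,0,-0.003],"delta_rot":[0,0,0],"grip":1},{"slide":[0.007,0,-0.003],"delta_rot":[0,0,0],"grip":1},{"slide":[0.007,0,-0.003],"delta_rot":[0,0,0],"grip":1},{"slide":[0.007,0,-0.003],"delta_rot":[0,0,0],"grip":1},{"slide":[0.003,0,-0.002],"delta_rot":[0,0,0],"grip":1}]'

```text
clock: 11.15
position: [0.4687, 0.073, 0.4085]
ee_rot: [-0.0, 0.717, 0.697, 0.001]
wrist_force: [4.6, 0.4, -9.5]
opening: 0.0215
```

```bash
python3 f.py;python3 lid.py; ls pics
```

```text
11.15 [-0.872  0.384  0.818  2.186 -0.423  0.732  0.204] [0.4687 0.073  0.4085] [0.4688 0.0732 0.2415] [[0.028, 1.0, 0.001], [1.0, -0.028, 0.001], [0.001, 0.001, -1.0]] 0.021542185800165245 [ 4.6  0.4 -9.5]
1880 1253 [-0.007 -0.147  0.989] [0.47  0.19  0.231] theta -0.147
opener_tip [([0.5823, -0.1438, 0.1089], 0.17)]
lid_edge [([0.4691, 0.1559, 0.2272], 0.6)]
lev.png
lid1033.png
lid1115.png
lid951.png
side0.png
top0.png
z1.png
z2.png
```

Request:
send_rows --commands '[{"slide":[0.008,0,-0.001],"delta_rot":[0,0,0],"grip":1},{"slide":[0.01,0,-0.001],"delta_rot":[0,0,0],"grip":1},{"slide":[0.01,0,-0.001],"delta_rot":[0,0,0],"grip":1},{"slide":[0.01,0,-0.001],"delta_rot":[0,0,0],"grip":1},{"slide":[0,0,0],"delta_rot":[0,0,0],"grip":1},{"slide":[0,0,0],"delta_rot":[0,0,0],"grip":1},{"slide":[0,0,0],"delta_rot":[0,0,0],"grip":1},{"slide":[0,0,0],"delta_rot":[0,0,0],"grip":1}]'

```text
clock: 11.97
position: [0.4695, 0.1096, 0.4123]
ee_rot: [-0.001, 0.717, 0.697, 0.0]
wrist_force: [1.5, 0.4, -6.8]
opening: 0.0217
```

```bash
python3 f.py;python3 lid.py; ls -t pics|head -1
```

```text
11.9667 [-0.946  0.39   0.825  2.166 -0.424  0.75   0.129] [0.4695 0.1096 0.4123] [0.4694 0.1098 0.2453] [[0.029, 1.0, -0.0], [1.0, -0.029, 0.001], [0.001, -0.0, -1.0]] 0.021713639052810523 [ 1.5  0.4 -6.8]
1687 1124 [0.014 0.196 0.981] [0.469 0.174 0.231] theta 0.197
opener_tip [([0.4802, -0.4084, -0.0051], 0.29)]
lid_edge [([0.4724, 0.1917, 0.2263], 0.56)]
lid1196.png
```

Request:
send_rows --commands '[{"slide":[-0.01,0,0.004],"delta_rot":[0,0,0],"grip":1},{"slide":[-0.02,0,0.004],"delta_rot":[0,0,0],"grip":1},{"slide":[-0.03,0,0.002],"delta_rot":[0,0,0],"grip":1},{"slide":[-0.035,0,0],"delta_rot":[0,0,0],"grip":1},{"slide":[-0.035,0,0],"delta_rot":[0,0,0],"grip":1},{"slide":[-0.035,0,0],"delta_rot":[0,0,0],"grip":1},{"slide":[-0.035,0,0],"delta_rot":[0,0,0],"grip":1},{"slide":[0,0,0],"delta_rot":[0,0,0],"grip":1}]'

```text
clock: 12.78
position: [0.4625, -0.0967, 0.4031]
ee_rot: [0.001, 0.72, 0.694, 0.0]
wrist_force: [0.6, -0.6, -1.0]
opening: 0.0216
```

```bash
python3 f.py;python3 lid.py; ls -t pics|head -1
```

```text
12.7833 [-0.492  0.383  0.79   2.195 -0.419  0.712  0.547] [ 0.4625 -0.0967  0.4031] [ 0.4629 -0.0968  0.2361] [[0.038, 0.999, 0.002], [0.999, -0.038, -0.001], [-0.001, 0.002, -1.0]] 0.021635361674107387 [ 0.6 -0.6 -1. ]
1239 891 [-0.014  0.313  0.95 ] [0.465 0.253 0.204] theta 0.318
opener_tip [([0.4671, 0.005, 0.2077], 0.79)]
lid_edge [([0.4709, 0.2253, 0.2167], 0.56)]
lid1278.png
```

```bash
cat > d.py <<'E'
from h import *
a=plan([.437,-.12,.06],[1,-.03,0],[0,0,-1],1,vmax=.035)
a=plan([.437,-.12,.0245],[1,-.03,0],[0,0,-1],1,vmax=.02,start=a)
E
python3 d.py
```

```text
6 rows
[{"slide": [-0.0051, -0.0042, 0.0292], "delta_rot": [-0.0001, -0.0004, -0.0001], "grip": 1}, {"slide": [-0.0052, -0.0043, 0.0292], "delta_rot": [-0.0001, -0.0003, -0.0002], "grip": 1}, {"slide": [-0.0051, -0.0042, 0.0291], "delta_rot": [-0.0001, -0.0004, -0.0001], "grip": 1}, {"slide": [-0.0051, -0.0043, 0.0292], "delta_rot": [-0.0001, -0.0003, -0.0002], "grip": 1}, {"slide": [-0.0051, -0.0042, 0.0292], "delta_rot": [0.0, -0.0004, -0.0001], "grip": 1}, {"slide": [-0.005, -0.0043, 0.0292], "delta_rot": [-0.0001, -0.0004, -0.0001], "grip": 1}]
2 rows
[{"slide": [0.0, 0.0, 0.0177], "delta_rot": [0.0, 0.0, 0.0], "grip": 1}, {"slide": [0.0, 0.0, 0.0178], "delta_rot": [0.0, 0.0, 0.0], "grip": 1}]
```

Request:
send_rows --commands '[{"slide":[-0.005,-0.0042,0.029],"delta_rot":[0,0,0],"grip":1},{"slide":[-0.005,-0.0042,0.029],"delta_rot":[0,0,0],"grip":1},{"slide":[-0.005,-0.0042,0.029],"delta_rot":[0,0,0],"grip":1},{"slide":[-0.005,-0.0042,0.029],"delta_rot":[0,0,0],"grip":1},{"slide":[-0.005,-0.0042,0.029],"delta_rot":[0,0,0],"grip":1},{"slide":[-0.005,-0.0042,0.029],"delta_rot":[0,0,0],"grip":1},{"slide":[0,0,0.02],"delta_rot":[0,0,0],"grip":1},{"slide":[0,0,0],"delta_rot":[0,0,0],"grip":1}]'

```text
clock: 13.6
position: [0.4373, -0.118, 0.2052]
ee_rot: [-0.003, 0.717, 0.697, -0.0]
wrist_force: [-0.2, -0.5, -1.5]
opening: 0.0216
```

```bash
python3 f.py
```

```text
13.6 [-0.009  0.671  0.217  2.368 -0.861  0.181  0.988] [ 0.4373 -0.118   0.2052] [ 0.4366 -0.1174  0.0382] [[0.028, 1.0, -0.004], [1.0, -0.028, 0.003], [0.003, -0.005, -1.0]] 0.021564023926599403 [-0.2 -0.5 -1.5]
```

Request:
send_rows --commands '[{"slide":[0,0,0.008],"delta_rot":[0,0,0],"grip":1},{"slide":[0,0,0.005],"delta_rot":[0,0,0],"grip":1},{"slide":[0,0,0],"delta_rot":[0,0,0],"grip":1},{"slide":[0,0,0],"delta_rot":[0,0,0],"grip":0},{"slide":[0,0,0],"delta_rot":[0,0,0],"grip":-1},{"slide":[0,0,0],"delta_rot":[0,0,0],"grip":-1},{"slide":[0,0,0],"delta_rot":[0,0,0],"grip":-1},{"slide":[0,0,0],"delta_rot":[0,0,0],"grip":-1}]'

```text
clock: 14.27
position: [0.4377, -0.1189, 0.1953]
ee_rot: [-0.0, 0.717, 0.697, 0.001]
wrist_force: [0.3, 0.3, 1.2]
opening: 0.0505
```

Request:
send_rows --commands '[{"slide":[0,0,-0.03],"delta_rot":[0,0,0],"grip":-1},{"slide":[0,0,-0.04],"delta_rot":[0,0,0],"grip":-1},{"slide":[0,0,-0.04],"delta_rot":[0,0,0],"grip":-1},{"slide":[0,0,-0.04],"delta_rot":[0,0,0],"grip":-1},{"slide":[0,0,-0.04],"delta_rot":[0,0,0],"grip":-1},{"slide":[0,0,-0.03],"delta_rot":[0,0,0],"grip":-1},{"slide":[0,0,0],"delta_rot":[0,0,0],"grip":-1}]'

```text
clock: 14.85
position: [0.4382, -0.1202, 0.4195]
ee_rot: [0.002, 0.717, 0.697, 0.003]
wrist_force: [1.4, -0.0, -0.1]
opening: 0.0922
```

```bash
python3 f.py; cat > k.py <<'E'
from h import *
for c in ["top","side"]:
    d=img(c,c+"_k%d.png"%int(100*robot.get_state()["clock"]))
    np.save(c+"k.npy",cloud(d))
    for t in ["opener_grip","opener_tip","rack","board_mid_handle","board_right_handle","chest"]: print(c,t,find(c,t,d)[:2])
E
python3 k.py; ls -t pics|head -2
```

```text
14.85 [-0.515  0.347  0.884  2.215 -0.408  0.737  0.618] [ 0.4382 -0.1202  0.4195] [ 0.4393 -0.12    0.2525] [[0.029, 1.0, 0.007], [1.0, -0.029, 0.001], [0.002, 0.007, -1.0]] 0.09215254919603626 [ 1.4 -0.  -0.1]
top opener_grip [([0.4726, 0.2209, 0.2106], 0.72), ([0.396, -0.3768, -0.0027], 0.64)]
top opener_tip []
top rack []
top board_mid_handle []
top board_right_handle []
top chest [([0.4715, 0.0982, -0.0036], 0.91)]
side opener_grip [([0.4351, -0.1481, 0.0132], 0.65)]
side opener_tip [([0.4426, -0.0174, 0.0147], 0.59)]
side rack [([0.5437, -0.1131, 0.0003], 0.6)]
side board_mid_handle [([0.5889, -0.1025, 0.1071], 0.93), ([0.4705, 0.1744, 0.077], 0.44)]
side board_right_handle [([0.4668, 0.0999, 0.0022], 0.7)]
side chest [([0.4681, 0.0999, 0.002], 0.91), ([0.5664, -0.3732, 0.0026], 0.26)]
side_k1520.png
top_k1485.png
```

```bash
cat > l.py <<'E'
from h import *
fits={}
for nm,yl in [("right",(-.155,-.133)),("mid",(-.116,-.094))]:
    P=[]
    for c in ["side","top"]:
        w=np.load(c+"0.npy").reshape(-1,3)
        m=(w[:,0]>.55)&(w[:,0]<.61)&(w[:,1]>yl[0])&(w[:,1]<yl[1])&(w[:,2]>.095)&(w[:,2]<.124)
        t=w[m];A=np.c_[np.ones(len(t)),t[:,1]-np.mean(yl),t[:,2]-.108];co=np.linalg.lstsq(A,t[:,0],rcond=None)[0]
        r=t[:,0]-A@co;k=abs(r)<.003;co=np.linalg.lstsq(A[k],t[k,0],rcond=None)[0]
        m2=(w[:,0]>.57)&(w[:,0]<.61)&(w[:,1]>yl[0]-.012)&(w[:,1]<yl[1]+.012)&(w[:,2]>.1)&(w[:,2]<.14)
        print(nm,c,len(t),k.sum(),co.round(4),"y",w[m2][:,1].min().round(4),w[m2][:,1].max().round(4))
for c in ["top","side"]:
    w=np.load(c+"k.npy").reshape(-1,3)
    m=(abs(w[:,2]-.078)<.005)&(w[:,0]>.39)&(w[:,0]<.55)&(w[:,1]>0)&(w[:,1]<.19)
    t=np.ascontiguousarray(w[m][:,:2],dtype=np.float32);print(c,len(t),cv2.minAreaRect(t))
E
python3 l.py
```

```text
right side 37 37 [ 0.5814 -0.1097  0.2246] y -0.1574 -0.1322
right top 55 55 [ 0.5751 -0.1086  0.2365] y -0.1568 -0.1324
mid side 34 34 [ 0.5937 -0.112   0.2191] y -0.1203 -0.0942
mid top 55 55 [ 0.5872 -0.099   0.2212] y -0.12 -0.0953
top 638 ((0.470408171415329, 0.1105661690235138), (0.1586366444826126, 0.10869280993938446), 89.95506286621094)
side 722 ((0.4687992334365845, 0.11086543649435043), (0.158589169383049, 0.11109790205955505), 88.58427429199219)
```

View pics/top_k1485.png

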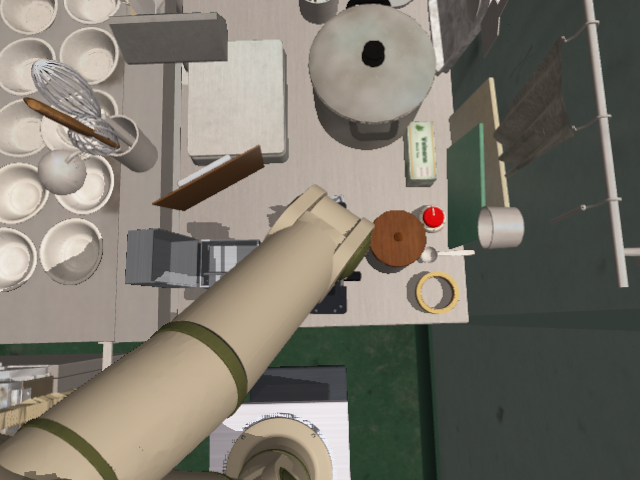

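```bash
cat > d.py <<'E'
from h import *
bz=np.array([.2247,.0246,.974]);Y=[.994,.109,-.23]
g=np.array([.5782,-.1445,.108])+.005*bz
a=plan(g+.09*bz,Y,-bz,-1)
a=plan(g+.03*bz,Y,-bz,-1,start=a,vmax=.03)
E
python3 d.py
```

```text
6 rows
[{"slide": [-0.0025, 0.0334, 0.008], "delta_rot": [0.0379, -0.0028, -0.023], "grip": -1}, {"slide": [-0.0031, 0.0336, 0.0069], "delta_rot": [0.0378, -0.0028, -0.023], "grip": -1}, {"slide": [-0.0037, 0.0338, 0.0059], "delta_rot": [0.0379, -0.0028, -0.023], "grip": -1}, {"slide": [-0.0043, 0.0339, 0.0049], "delta_rot": [0.0378, -0.0028, -0.0231], "grip": -1}, {"slide": [-0.0049, 0.0339, 0.0039], "delta_rot": [0.0379, -0.0028, -0.023], "grip": -1}, {"slide": [-0.0056, 0.0339, 0.0028], "delta_rot": [0.0378, -0.0028, -0.023], "grip": -1}]
2 rows
[{"slide": [0.0, 0.0, 0.03], "delta_rot": [0.0, 0.0, 0.0], "grip": -1}, {"slide": [0.0, 0.0, 0.03], "delta_rot": [0.0, 0.0, 0.0], "grip": -1}]
```

Request:
send_rows --commands '[{"slide":[-0.0025,0.0334,0.008],"delta_rot":[0.038,-0.003,-0.023],"grip":-1},{"slide":[-0.003,0.0336,0.007],"delta_rot":[0.038,-0.003,-0.023],"grip":-1},{"slide":[-0.0037,0.0338,0.006],"delta_rot":[0.038,-0.003,-0.023],"grip":-1},{"slide":[-0.0043,0.034,0.005],"delta_rot":[0.038,-0.003,-0.023],"grip":-1},{"slide":[-0.005,0.034,0.004],"delta_rot":[0.038,-0.003,-0.023],"grip":-1},{"slide":[-0.0056,0.034,0.003],"delta_rot":[0.038,-0.003,-0.023],"grip":-1},{"slide":[0,0,0.03],"delta_rot":[0,0,0],"grip":-1},{"slide":[0,0,0],"delta_rot":[0,0,0],"grip":-1}]'

```text
clock: 16.22
position: [0.6307, -0.1379, 0.3287]
ee_rot: [-0.078, 0.662, 0.74, -0.087]
wrist_force: [-1.4, 0.6, 0.1]
opening: 0.093
```

```bash
cat > d.py <<'E'
from h import *
bz=np.array([.2247,.0246,.974]);Y=[.994,.109,-.23]
g=np.array([.5782,-.1445,.108])+.005*bz
a=plan(g,Y,-bz,-1,vmax=.02)
d=img("side","ap.png",(260,160,420,300),4)
print(find("side","board_right_handle",d),find("side","board_mid_handle",d))
E
python3 f.py; python3 d.py
```

```text
16.2167 [-0.317  0.743  0.725  1.808 -0.44   1.012  0.712] [ 0.6307 -0.1379  0.3287] [ 0.5921 -0.1422  0.1663] [[-0.111, 0.967, -0.231], [0.994, 0.108, -0.026], [-0.0, -0.232, -0.973]] 0.09299601500939153 [-1.4  0.6  0.1]
3 rows
[{"slide": [-0.0003, -0.0004, 0.0183], "delta_rot": [-0.0022, 0.0002, 0.0006], "grip": -1}, {"slide": [-0.0003, -0.0005, 0.0183], "delta_rot": [-0.0022, 0.0001, 0.0005], "grip": -1}, {"slide": [-0.0003, -0.0005, 0.0183], "delta_rot": [-0.0021, 0.0002, 0.0006], "grip": -1}]
[([0.5817, -0.1445, 0.1079], 0.66)] [([0.5892, -0.1014, 0.1077], 0.66)]
```

View pics/ap.png

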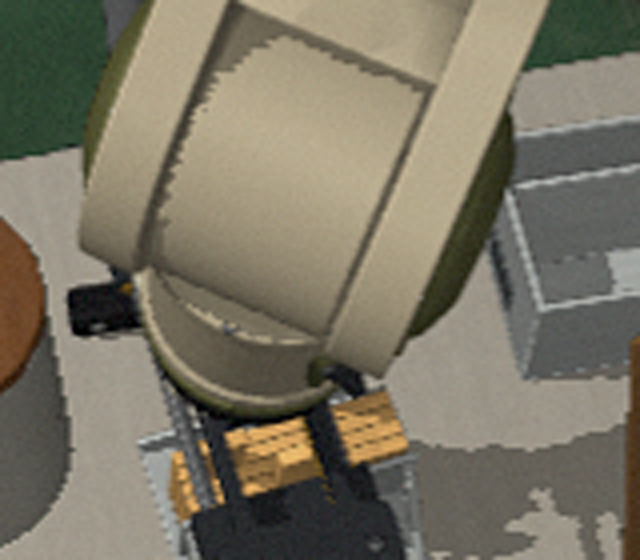

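Request:
send_rows --commands '[{"slide":[0,-0.001,0.018],"delta_rot":[-0.002,0,0],"grip":-1},{"slide":[0,0,0.018],"delta_rot":[-0.002,0,0],"grip":-1},{"slide":[-0.001,0,0.018],"delta_rot":[-0.002,0,0],"grip":-1},{"slide":[0,0,0],"delta_rot":[0,0,0],"grip":0},{"slide":[0,0,0],"delta_rot":[0,0,0],"grip":0.3},{"slide":[0,0,0],"delta_rot":[0,0,0],"grip":0.6},{"slide":[0,0,0],"delta_rot":[0,0,0],"grip":0.75},{"slide":[0,0,0],"delta_rot":[0,0,0],"grip":1}]' --grip_force 30

```text
clock: 17.03
position: [0.6181, -0.1412, 0.2825]
ee_rot: [-0.073, 0.663, 0.74, -0.082]
wrist_force: [-0.1, 0.1, 0.3]
opening: 0.0642
```

Request:
send_rows --commands '[{"slide":[0,0,0],"delta_rot":[0,0,0],"grip":1},{"slide":[0,0,0],"delta_rot":[0,0,0],"grip":1},{"slide":[0,0,0],"delta_rot":[0,0,0],"grip":1},{"slide":[0,0,0],"delta_rot":[0,0,0],"grip":1},{"slide":[0,0,0],"delta_rot":[0,0,0],"grip":1},{"slide":[0,0,0],"delta_rot":[0,0,0],"grip":1}]'

```text
clock: 17.53
position: [0.6177, -0.1411, 0.2812]
ee_rot: [-0.074, 0.663, 0.74, -0.083]
wrist_force: [0.5, -0.6, 0.6]
opening: 0.0242
```

```bash
python3 f.py
```

```text
17.5333 [-0.29   0.783  0.684  1.869 -0.488  0.902  0.754] [ 0.6177 -0.1411  0.2812] [ 0.5811 -0.1453  0.1183] [[-0.109, 0.969, -0.219], [0.994, 0.107, -0.025], [-0.001, -0.221, -0.975]] 0.024219308371076134 [ 0.5 -0.6  0.6]
```

Request:
send_rows --commands '[{"slide":[0,0,0.005],"delta_rot":[0,0,0],"grip":0.6},{"slide":[0,0,0],"delta_rot":[0,0,0],"grip":1},{"slide":[0,0,0],"delta_rot":[0,0,0],"grip":1},{"slide":[0,0,0],"delta_rot":[0,0,0],"grip":1},{"slide":[0,0,0],"delta_rot":[0,0,0],"grip":1},{"slide":[0,0,0],"delta_rot":[0,0,0],"grip":1}]' --grip_force 30

```text
clock: 18.03
position: [0.6164, -0.1413, 0.2762]
ee_rot: [-0.074, 0.663, 0.74, -0.083]
wrist_force: [-1.0, 0.9, -1.8]
opening: 0.0081
```

```bash
python3 f.py
```

```text
18.0333 [-0.287  0.788  0.68   1.874 -0.492  0.892  0.757] [ 0.6164 -0.1413  0.2762] [ 0.5797 -0.1454  0.1133] [[-0.109, 0.969, -0.22], [0.994, 0.106, -0.025], [-0.001, -0.221, -0.975]] 0.008063392719532015 [-1.   0.9 -1.8]
```

Gripped the 8 mm handle. Draw it up along its own lean, gently.

Request:
send_rows --commands '[{"slide":[0,0,-0.008],"delta_rot":[0,0,0],"grip":1},{"slide":[0,0,-0.012],"delta_rot":[0,0,0],"grip":1},{"slide":[0,0,-0.014],"delta_rot":[0,0,0],"grip":1},{"slide":[0,0,-0.014],"delta_rot":[0,0,0],"grip":1},{"slide":[0,0,-0.014],"delta_rot":[0,0,0],"grip":1},{"slide":[0,0,-0.014],"delta_rot":[0,0,0],"grip":1},{"slide":[0,0,-0.014],"delta_rot":[0,0,0],"grip":1},{"slide":[0,0,-0.01],"delta_rot":[0,0,0],"grip":1}]'

```text
clock: 18.7
position: [0.639, -0.1389, 0.3764]
ee_rot: [-0.073, 0.663, 0.74, -0.082]
wrist_force: [0.8, 0.8, -1.2]
opening: 0.0077
```

Request:
send_rows --commands '[{"slide":[0,0,-0.015],"delta_rot":[0,0,0],"grip":1},{"slide":[0,0,-0.02],"delta_rot":[0,0,0],"grip":1},{"slide":[0,0,-0.02],"delta_rot":[0,0,0],"grip":1},{"slide":[0,0,0],"delta_rot":[0,0,0],"grip":1}]'

```text
clock: 19.03
position: [0.6517, -0.138, 0.4319]
ee_rot: [-0.071, 0.663, 0.74, -0.082]
wrist_force: [-0.2, -0.3, -0.9]
opening: 0.0077
```

```bash
python3 f.py; python3 -c "
from h import *
img('side','up1.png',(230,140,420,330),3)"
```

```text
19.0333 [-0.351  0.657  0.79   1.676 -0.373  1.201  0.654] [ 0.6517 -0.138   0.4319] [ 0.6161 -0.1424  0.2688] [[-0.11, 0.971, -0.213], [0.994, 0.107, -0.026], [-0.003, -0.215, -0.977]] 0.007730052586217442 [-0.2 -0.3 -0.9]
```

View pics/up1.png

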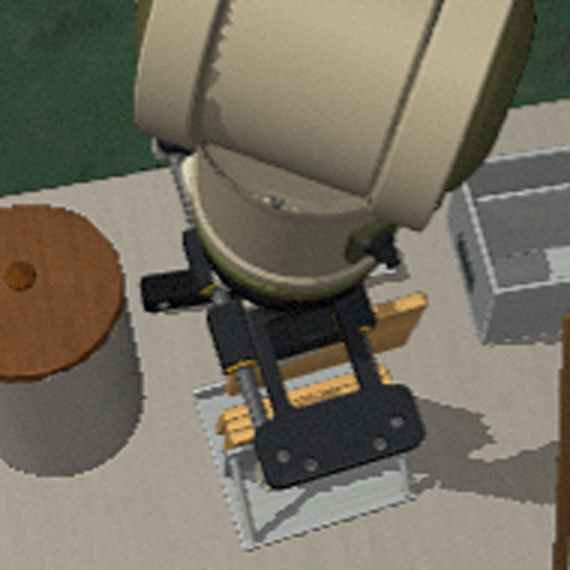

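```bash
cat > ch.py <<'E'
from h import *
import sys
O=np.array([.4695,.097,0]);cx=np.array([.026,.99966,0]);cy=np.array([-.99966,.026,0])
def pose(xc,yc,zb,tilt,h):
    bz=np.sin(tilt)*cy+np.cos(tilt)*np.array([0,0,1]);n=-(np.cos(tilt)*cy-np.sin(tilt)*np.array([0,0,1]))
    return O+xc*cx+yc*cy+np.array([0,0,zb])+h*bz,n,-bz
E
cat > d.py <<'E'
from ch import *
p,n,z=pose(-.036,.002,.18,.12,.111);a=plan(p,n,z,1,vmax=.03);print(p)
p,n,z=pose(-.036,.002,.1,.12,.111);plan(p,n,z,1,start=a,vmax=.03);print(p,p-.167*z)
E
python3 d.py
```

```text
10 rows
[{"slide": [0.0219, -0.0197, 0.0008], "delta_rot": [-0.0338, 0.0009, 0.0136], "grip": 1}, {"slide": [0.0217, -0.02, 0.0003], "delta_rot": [-0.0338, 0.0009, 0.0137], "grip": 1}, {"slide": [0.0215, -0.0203, -0.0002], "delta_rot": [-0.0338, 0.0009, 0.0136], "grip": 1}, {"slide": [0.0213, -0.0205, -0.0006], "delta_rot": [-0.0338, 0.0008, 0.0137], "grip": 1}, {"slide": [0.021, -0.0209, -0.0012], "delta_rot": [-0.0338, 0.0009, 0.0136], "grip": 1}, {"slide": [0.0209, -0.021, -0.0016], "delta_rot": [-0.0338, 0.0009, 0.0137], "grip": 1}, {"slide": [0.0207, -0.0213, -0.0021], "delta_rot": [-0.0338, 0.0009, 0.0136], "grip": 1}, {"slide": [0.0204, -0.0215, -0.0027], "delta_rot": [-0.0338, 0.0009, 0.0136], "grip": 1}]
[{"slide": [0.0203, -0.0217, -0.0032], "delta_rot": [-0.0337, 0.0009, 0.0137], "grip": 1}, {"slide": [0.02, -0.0218, -0.0036], "delta_rot": [-0.0338, 0.0009, 0.0136], "grip": 1}]
[0.45328114 0.06140973 0.29020176]
3 rows
[{"slide": [0.0, -0.0032, 0.0265], "delta_rot": [0.0, 0.0, 0.0], "grip": 1}, {"slide": [0.0, -0.0032, 0.0264], "delta_rot": [0.0, 0.0, 0.0], "grip": 1}, {"slide": [0.0, -0.0032, 0.0265], "delta_rot": [0.0, 0.0, 0.0], "grip": 1}]
[0.45328114 0.06140973 0.21020176] [0.433296   0.06192952 0.3760008 ]
```

Request:
send_rows --commands '[{"slide":[0.022,-0.02,-0.002],"delta_rot":[-0.034,0.001,0.0136],"grip":1},{"slide":[0.022,-0.02,0],"delta_rot":[-0.034,0.001,0.0136],"grip":1},{"slide":[0.0215,-0.02,0],"delta_rot":[-0.034,0.001,0.0136],"grip":1},{"slide":[0.021,-0.0205,-0.001],"delta_rot":[-0.034,0.001,0.0136],"grip":1},{"slide":[0.021,-0.021,-0.001],"delta_rot":[-0.034,0.001,0.0136],"grip":1},{"slide":[0.021,-0.021,-0.002],"delta_rot":[-0.034,0.001,0.0136],"grip":1},{"slide":[0.0205,-0.021,-0.002],"delta_rot":[-0.034,0.001,0.0136],"grip":1},{"slide":[0.0205,-0.0215,-0.003],"delta_rot":[-0.034,0.001,0.0136],"grip":1}]'

```text
clock: 19.75
position: [0.4757, 0.0226, 0.4537]
ee_rot: [0.018, 0.707, 0.707, 0.017]
wrist_force: [0.7, 0.7, -0.2]
opening: 0.0076
```

Request:
send_rows --commands '[{"slide":[0.02,-0.022,-0.003],"delta_rot":[-0.034,0.001,0.0136],"grip":1},{"slide":[0.02,-0.022,-0.003],"delta_rot":[-0.034,0.001,0.0136],"grip":1},{"slide":[0,-0.003,0.0265],"delta_rot":[0,0,0],"grip":1},{"slide":[0,-0.003,0.0265],"delta_rot":[0,0,0],"grip":1},{"slide":[0,-0.003,0.0265],"delta_rot":[0,0,0],"grip":1},{"slide":[0,0,0],"delta_rot":[0,0,0],"grip":1},{"slide":[0,0,0],"delta_rot":[0,0,0],"grip":1}]'

```text
clock: 20.33
position: [0.4332, 0.0617, 0.3768]
ee_rot: [0.041, 0.716, 0.696, 0.04]
wrist_force: [-0.0, -0.4, -0.9]
opening: 0.0079
```

```bash
python3 f.py; cat > d.py <<'E'
from ch import *
d=img("top","c1.png",(150,190,310,310),5);d=img("side","c2.png",(330,120,490,260),5);print(find("side","board_right_handle",d),find("side","chest",d))
p,n,z=pose(-.036,.002,.009,.12,.111);a=plan(p,n,z,1,vmax=.02);print(p)
E
python3 d.py
```

```text
20.3333 [-0.871  0.369  0.796  2.329 -0.537  0.491  0.316] [0.4332 0.0617 0.3768] [0.4523 0.0612 0.2109] [[0.028, 0.993, 0.115], [1.0, -0.028, -0.003], [0.0, 0.115, -0.993]] 0.007917255239266029 [-0.  -0.4 -0.9]
[([0.456, 0.0649, 0.2082], 0.89)] [([0.4664, 0.0995, 0.0051], 0.77)]
5 rows
[{"slide": [0.0, -0.0024, 0.0185], "delta_rot": [-0.0001, -0.0005, -0.0003], "grip": 1}, {"slide": [0.0, -0.0024, 0.0186], "delta_rot": [0.0, -0.0005, -0.0003], "grip": 1}, {"slide": [0.0, -0.0024, 0.0185], "delta_rot": [-0.0001, -0.0004, -0.0003], "grip": 1}, {"slide": [0.0, -0.0024, 0.0186], "delta_rot": [-0.0001, -0.0005, -0.0003], "grip": 1}, {"slide": [0.0, -0.0025, 0.0185], "delta_rot": [0.0, -0.0005, -0.0003], "grip": 1}]
[0.45328114 0.06140973 0.11920176]
```

View pics/c2.png

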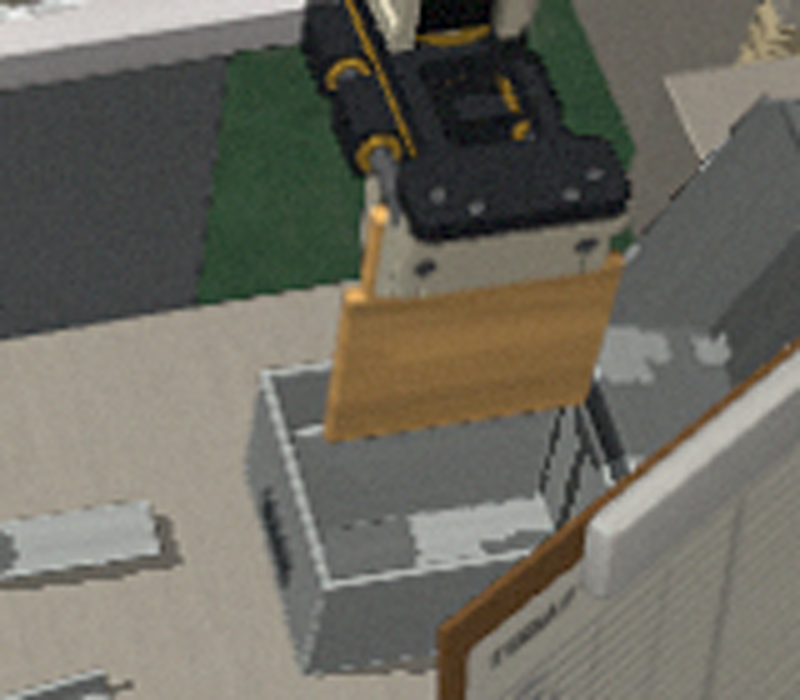

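Request:
send_rows --commands '[{"slide":[0,-0.002,0.015],"delta_rot":[0,0,0],"grip":1},{"slide":[0,-0.002,0.015],"delta_rot":[0,0,0],"grip":1},{"slide":[0,-0.002,0.015],"delta_rot":[0,0,0],"grip":1},{"slide":[0,-0.002,0.01],"delta_rot":[0,0,0],"grip":1},{"slide":[0,0,0],"delta_rot":[0,0,0],"grip":1}]'

```text
clock: 20.95
position: [0.4322, 0.0622, 0.3214]
ee_rot: [0.041, 0.715, 0.696, 0.042]
wrist_force: [-0.5, 0.0, -1.7]
opening: 0.0078
```

```bash
python3 f.py; cat > d.py <<'E'
from ch import *
d=img("side");w=cloud(d).reshape(-1,3)
m=(w[:,0]>.43)&(w[:,0]<.49)&(w[:,1]>.02)&(w[:,1]<.17)&(w[:,2]>.085)&(w[:,2]<.135)
t=w[m];print(len(t),np.percentile(t[:,1],[0,1,3,50,97,99,100]).round(4))
p,n,z=pose(-.036,.002,.009,.12,.111);a=plan(p,n,z,1,vmax=.02);print(p)
E
python3 d.py
```

```text
20.95 [-0.7    0.448  0.582  2.383 -0.714  0.337  0.467] [0.4322 0.0622 0.3214] [0.4518 0.062  0.1556] [[0.027, 0.993, 0.117], [1.0, -0.027, -0.001], [0.002, 0.117, -0.993]] 0.007784075237246736 [-0.5  0.  -1.7]
666 [0.0419 0.0426 0.0436 0.0958 0.1518 0.1656 0.1696]
2 rows
[{"slide": [-0.0001, -0.0018, 0.0185], "delta_rot": [-0.0011, -0.001, -0.0006], "grip": 1}, {"slide": [-0.0001, -0.0018, 0.0185], "delta_rot": [-0.0011, -0.001, -0.0006], "grip": 1}]
[0.45328114 0.06140973 0.11920176]
```

Request:
send_rows --commands '[{"slide":[0,-0.002,0.015],"delta_rot":[-0.001,0,0],"grip":1},{"slide":[0,-0.0015,0.013],"delta_rot":[-0.001,0,0],"grip":1},{"slide":[0,0,0.007],"delta_rot":[0,0,0],"grip":1},{"slide":[0,0,0],"delta_rot":[0,0,0],"grip":1},{"slide":[0,0,0],"delta_rot":[0,0,0],"grip":1}]'

```text
clock: 21.42
position: [0.4334, 0.0623, 0.2875]
ee_rot: [0.042, 0.715, 0.696, 0.043]
wrist_force: [0.3, 0.1, -0.8]
opening: 0.0077
```

```bash
python3 f.py
```

```text
21.4167 [-0.576  0.497  0.414  2.405 -0.823  0.227  0.554] [0.4334 0.0623 0.2875] [0.4536 0.0622 0.1217] [[0.027, 0.992, 0.121], [1.0, -0.027, -0.001], [0.002, 0.121, -0.993]] 0.007654756918103875 [ 0.3  0.1 -0.8]
```

Request:
send_rows --commands '[{"slide":[0,0,0.004],"delta_rot":[0,0,0],"grip":1},{"slide":[0,0,0],"delta_rot":[0,0,0],"grip":1},{"slide":[0,0,0],"delta_rot":[0,0,0],"grip":0.7},{"slide":[0,0,0],"delta_rot":[0,0,0],"grip":0.6},{"slide":[0,0,0],"delta_rot":[0,0,0],"grip":0.5},{"slide":[0,0,0],"delta_rot":[0,0,0],"grip":0.4},{"slide":[0,0,0],"delta_rot":[0,0,0],"grip":0.4}]'

```text
clock: 22.0
position: [0.4334, 0.0625, 0.2828]
ee_rot: [0.042, 0.715, 0.697, 0.043]
wrist_force: [0.9, 0.6, -0.0]
opening: 0.0274
```

```bash
python3 f.py; cat > d.py <<'E'
from ch import *
d=img("side","c3.png",(330,120,490,260),5);print(find("side","board_right_handle",d))
E
python3 d.py
```

```text
22.0 [-0.56   0.505  0.391  2.407 -0.836  0.213  0.564] [0.4334 0.0625 0.2828] [0.4534 0.0623 0.117 ] [[0.026, 0.992, 0.12], [1.0, -0.026, -0.001], [0.002, 0.12, -0.993]] 0.02743505185252037 [ 0.9  0.6 -0. ]
[([0.4491, 0.0677, 0.1092], 0.9), ([0.5888, -0.1049, 0.1065], 0.67)]
```

View pics/c3.png

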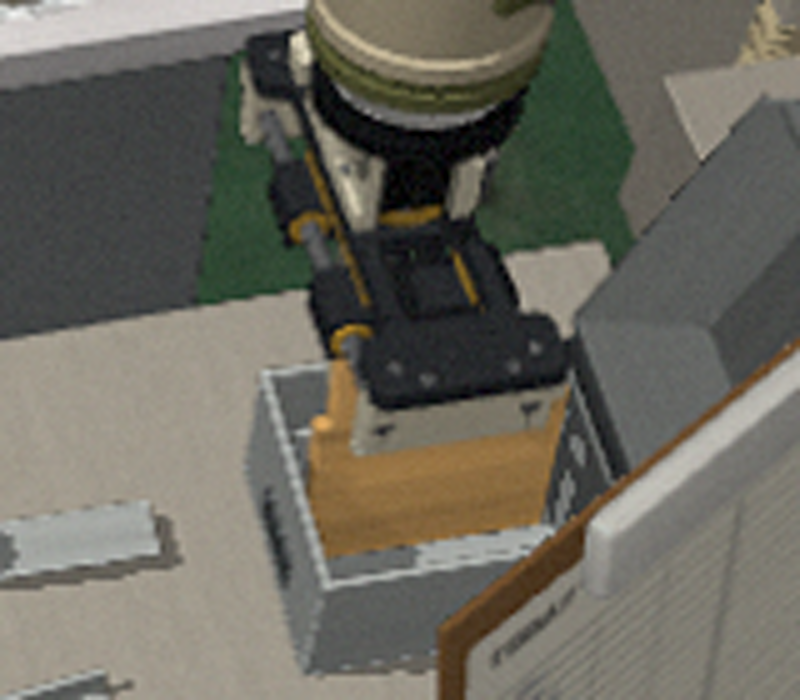

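Request:
send_rows --commands '[{"slide":[0,0,0],"delta_rot":[0,0,0],"grip":0.1},{"slide":[0,0,0],"delta_rot":[0,0,0],"grip":0},{"slide":[0,0,-0.02],"delta_rot":[0,0,0],"grip":0},{"slide":[0,0,-0.03],"delta_rot":[0,0,0],"grip":0},{"slide":[0,0,-0.04],"delta_rot":[0,0,0],"grip":-1},{"slide":[0,0,-0.04],"delta_rot":[0,0,0],"grip":-1},{"slide":[0,0,-0.03],"delta_rot":[0,0,0],"grip":-1},{"slide":[0,0,0],"delta_rot":[0,0,0],"grip":-1}]'

```text
clock: 22.77
position: [0.4156, 0.0635, 0.4398]
ee_rot: [0.043, 0.714, 0.697, 0.046]
wrist_force: [1.1, 0.1, -0.2]
opening: 0.0686
```

```bash
python3 f.py; cat > d.py <<'E'
from h import *
for c in ["side","top"]:
    d=img(c,c+"_m.png");w=cloud(d).reshape(-1,3)
    if c=="side": np.save("side_m.npy",w)
    print(c,find(c,"board_right_handle",d)[:2],find(c,"board_mid_handle",d)[:2],find(c,"plain_a_centre",d)[:3])
    yl=(-.116,-.094);m=(w[:,0]>.56)&(w[:,0]<.62)&(w[:,1]>yl[0])&(w[:,1]<yl[1])&(w[:,2]>.098)&(w[:,2]<.124)
    t=w[m];A=np.c_[np.ones(len(t)),t[:,1]+.1075,t[:,2]-.108]
    if len(t)>5: print(c,len(t),np.linalg.lstsq(A,t[:,0],rcond=None)[0].round(4))
bz=np.array([.217,.0236,.976]);Y=[.994,.109,-.223]
g=np.array([.5905,-.1075,.108])+.003*bz
a=plan(g+.14*bz,Y,-bz,-1)
a=plan(g+.04*bz,Y,-bz,-1,start=a)
E
python3 d.py
```

```text
22.7667 [-1.127  0.252  1.047  2.291 -0.358  0.625  0.15 ] [0.4156 0.0635 0.4398] [0.4364 0.0639 0.2741] [[0.023, 0.992, 0.125], [1.0, -0.024, 0.002], [0.005, 0.125, -0.992]] 0.06856239379180894 [ 1.1  0.1 -0.2]
side [([0.4461, 0.0659, 0.1094], 0.78), ([0.5676, -0.3722, 0.0022], 0.65)] [([0.5852, -0.105, 0.1068], 0.62), ([0.4438, 0.0661, 0.1084], 0.16)] [([0.3894, -0.3802, -0.0003], 0.16)]
side 30 [ 0.594  -0.1112  0.2182]
top [([0.4423, 0.0681, 0.1097], 0.59)] [([0.5886, -0.1094, 0.111], 0.85)] []
top 53 [ 0.5876 -0.1381  0.2614]
8 rows
[{"slide": [-0.0199, 0.0304, 0.0057], "delta_rot": [0.0424, -0.001, -0.0171], "grip": -1}, {"slide": [-0.0204, 0.0304, 0.0047], "delta_rot": [0.0423, -0.0009, -0.017], "grip": -1}, {"slide": [-0.0207, 0.0301, 0.0038], "delta_rot": [0.0424, -0.001, -0.0171], "grip": -1}, {"slide": [-0.0211, 0.0299, 0.0028], "delta_rot": [0.0423, -0.001, -0.017], "grip": -1}, {"slide": [-0.0215, 0.0296, 0.0019], "delta_rot": [0.0424, -0.001, -0.0171], "grip": -1}, {"slide": [-0.0219, 0.0293, 0.0009], "delta_rot": [0.0423, -0.0009, -0.017], "grip": -1}, {"slide": [-0.0222, 0.029, 0.0], "delta_rot": [0.0424, -0.001, -0.0171], "grip": -1}, {"slide": [-0.0227, 0.0285, -0.0008], "delta_rot": [0.0424, -0.001, -0.017], "grip": -1}]
3 rows
[{"slide": [0.0, 0.0, 0.0333], "delta_rot": [0.0, 0.0, 0.0], "grip": -1}, {"slide": [0.0, 0.0, 0.0334], "delta_rot": [0.0, 0.0, 0.0], "grip": -1}, {"slide": [0.0, 0.0, 0.0333], "delta_rot": [0.0, 0.0, 0.0], "grip": -1}]
```

Request:
send_rows --commands '[{"slide":[-0.02,0.0304,0.0057],"delta_rot":[0.0424,-0.001,-0.017],"grip":-1},{"slide":[-0.0204,0.0304,0.0047],"delta_rot":[0.0424,-0.001,-0.017],"grip":-1},{"slide":[-0.0207,0.03,0.004],"delta_rot":[0.0424,-0.001,-0.017],"grip":-1},{"slide":[-0.021,0.03,0.003],"delta_rot":[0.0424,-0.001,-0.017],"grip":-1},{"slide":[-0.0215,0.0296,0.002],"delta_rot":[0.0424,-0.001,-0.017],"grip":-1},{"slide":[-0.022,0.0293,0.001],"delta_rot":[0.0424,-0.001,-0.017],"grip":-1},{"slide":[-0.0222,0.029,0],"delta_rot":[0.0424,-0.001,-0.017],"grip":-1},{"slide":[-0.0227,0.0285,-0.001],"delta_rot":[0.0424,-0.001,-0.017],"grip":-1}]'

```text
clock: 23.83
position: [0.6553, -0.0993, 0.4109]
ee_rot: [-0.073, 0.664, 0.74, -0.08]
wrist_force: [1.0, 0.1, -0.2]
opening: 0.093
```

Request:
send_rows --commands '[{"slide":[0,0,0.033],"delta_rot":[0,0,0],"grip":-1},{"slide":[0,0,0.033],"delta_rot":[0,0,0],"grip":-1},{"slide":[0,0,0.03],"delta_rot":[0,0,0],"grip":-1},{"slide":[0,0,0],"delta_rot":[0,0,0],"grip":-1},{"slide":[0,0,0],"delta_rot":[0,0,0],"grip":-1}]'

```text
clock: 24.25
position: [0.6334, -0.1, 0.3174]
ee_rot: [-0.073, 0.665, 0.739, -0.081]
wrist_force: [1.3, -0.5, 0.7]
opening: 0.093
```

```bash
python3 f.py; cat > d.py <<'E'
from h import *
bz=np.array([.217,.0236,.976]);Y=[.994,.109,-.223]
g=np.array([.5905,-.1075,.108])+.003*bz
a=plan(g,Y,-bz,-1,vmax=.02)
E
python3 d.py
```

```text
24.25 [-0.377  0.753  0.73   1.83  -0.484  0.984  0.687] [ 0.6334 -0.1     0.3174] [ 0.5976 -0.1038  0.1543] [[-0.106, 0.971, -0.214], [0.994, 0.104, -0.023], [0.0, -0.216, -0.976]] 0.09303421791770142 [ 1.3 -0.5  0.7]
3 rows
[{"slide": [-0.0009, 0.001, 0.0146], "delta_rot": [0.0009, -0.0002, -0.001], "grip": -1}, {"slide": [-0.001, 0.0011, 0.0146], "delta_rot": [0.0009, -0.0003, -0.0009], "grip": -1}, {"slide": [-0.0009, 0.0011, 0.0146], "delta_rot": [0.001, -0.0002, -0.001], "grip": -1}]
```

Request:
send_rows --commands '[{"slide":[-0.001,0.001,0.015],"delta_rot":[0.001,0,-0.001],"grip":-1},{"slide":[-0.001,0.001,0.015],"delta_rot":[0.001,0,-0.001],"grip":-1},{"slide":[-0.001,0.001,0.014],"delta_rot":[0.001,0,-0.001],"grip":-0.3},{"slide":[0,0,0],"delta_rot":[0,0,0],"grip":0},{"slide":[0,0,0],"delta_rot":[0,0,0],"grip":0.3},{"slide":[0,0,0],"delta_rot":[0,0,0],"grip":0.5},{"slide":[0,0,0],"delta_rot":[0,0,0],"grip":0.6},{"slide":[0,0,0],"delta_rot":[0,0,0],"grip":0.6}]'

```text
clock: 24.92
position: [0.6281, -0.1029, 0.2762]
ee_rot: [-0.072, 0.663, 0.741, -0.08]
wrist_force: [-0.4, -0.2, -0.4]
opening: 0.0579
```

```bash
python3 f.py
```

```text
24.9167 [-0.352  0.796  0.693  1.866 -0.522  0.905  0.723] [ 0.6281 -0.1029  0.2762] [ 0.5927 -0.1068  0.113 ] [[-0.111, 0.971, -0.212], [0.994, 0.108, -0.023], [0.0, -0.213, -0.977]] 0.05789288907281635 [-0.4 -0.2 -0.4]
```

Request:
send_rows --commands '[{"slide":[0,-0.001,0.001],"delta_rot":[0,0,0],"grip":0.7},{"slide":[0,0,0],"delta_rot":[0,0,0],"grip":0.8},{"slide":[0,0,0],"delta_rot":[0,0,0],"grip":1},{"slide":[0,0,0],"delta_rot":[0,0,0],"grip":1},{"slide":[0,0,0],"delta_rot":[0,0,0],"grip":1},{"slide":[0,0,0],"delta_rot":[0,0,0],"grip":1},{"slide":[0,0,0],"delta_rot":[0,0,0],"grip":1},{"slide":[0,0,0],"delta_rot":[0,0,0],"grip":1}]' --grip_force 30

```text
clock: 25.58
position: [0.6266, -0.103, 0.2744]
ee_rot: [-0.072, 0.663, 0.741, -0.08]
wrist_force: [0.0, 0.8, -1.0]
opening: 0.0083
```

Request:
send_rows --commands '[{"slide":[0,0,0],"delta_rot":[0,0,0],"grip":1},{"slide":[0,0,0],"delta_rot":[0,0,0],"grip":1},{"slide":[0,0,0],"delta_rot":[0,0,0],"grip":1},{"slide":[0,0,0],"delta_rot":[0,0,0],"grip":1}]'

```text
clock: 25.92
position: [0.6265, -0.103, 0.2744]
ee_rot: [-0.072, 0.663, 0.741, -0.08]
wrist_force: [0.4, -0.1, -2.1]
opening: 0.0077
```

```bash
python3 f.py
```

```text
25.9167 [-0.351  0.797  0.691  1.87  -0.523  0.901  0.725] [ 0.6265 -0.103   0.2744] [ 0.5909 -0.1069  0.1113] [[-0.111, 0.971, -0.213], [0.994, 0.108, -0.023], [0.0, -0.215, -0.977]] 0.007732750421568719 [ 0.4 -0.1 -2.1]
```

Request:
send_rows --commands '[{"slide":[0,0,-0.008],"delta_rot":[0,0,0],"grip":1},{"slide":[0,0,-0.012],"delta_rot":[0,0,0],"grip":1},{"slide":[0,0,-0.012],"delta_rot":[0,0,0],"grip":1},{"slide":[0,0,-0.012],"delta_rot":[0,0,0],"grip":1},{"slide":[0,0,-0.012],"delta_rot":[0,0,0],"grip":1},{"slide":[0,0,-0.012],"delta_rot":[0,0,0],"grip":1},{"slide":[0,0,-0.012],"delta_rot":[0,0,0],"grip":1},{"slide":[0,0,-0.012],"delta_rot":[0,0,0],"grip":1}]'

```text
clock: 26.58
position: [0.6464, -0.1008, 0.3658]
ee_rot: [-0.072, 0.663, 0.741, -0.08]
wrist_force: [0.7, 0.4, -2.2]
opening: 0.0077
```

Request:
send_rows --commands '[{"slide":[0,0,-0.012],"delta_rot":[0,0,0],"grip":1},{"slide":[0,0,-0.02],"delta_rot":[0,0,0],"grip":1},{"slide":[0,0,-0.025],"delta_rot":[0,0,0],"grip":1},{"slide":[0,0,-0.02],"delta_rot":[0,0,0],"grip":1},{"slide":[0,0,0],"delta_rot":[0,0,0],"grip":1}]'

```text
clock: 27.0
position: [0.6637, -0.0997, 0.4441]
ee_rot: [-0.07, 0.663, 0.741, -0.079]
wrist_force: [0.1, 0.6, -0.2]
opening: 0.0079
```

```bash
python3 f.py; cat > d.py <<'E'
from ch import *
w=cloud(img("side","up2.png",(230,120,420,330),3)).reshape(-1,3)
m=(w[:,0]>.50)&(w[:,0]<.64)&(w[:,1]>-.17)&(w[:,1]<-.04)&(w[:,2]>.06)&(w[:,2]<.1)
print(m.sum(),w[m].mean(0).round(3),w[m].max(0).round(3))
p,n,z=pose(0,-.010,.18,.13,.1095);a=plan(p,n,z,1,vmax=.03);print(p)
p,n,z=pose(0,-.010,.1,.13,.1095);plan(p,n,z,1,start=a,vmax=.03);print(p,p-.167*z)
E
python3 d.py
```

```text
27.0 [-0.414  0.657  0.81   1.652 -0.391  1.235  0.61 ] [ 0.6637 -0.0997  0.4441] [ 0.629  -0.1037  0.2808] [[-0.111, 0.972, -0.208], [0.994, 0.108, -0.024], [-0.001, -0.209, -0.978]] 0.007855410753134404 [ 0.1  0.6 -0.2]
562 [ 0.586 -0.122  0.08 ] [ 0.604 -0.049  0.09 ]
10 rows
[{"slide": [0.0217, -0.0196, 0.0021], "delta_rot": [-0.0342, 0.0006, 0.0138], "grip": 1}, {"slide": [0.0214, -0.0199, 0.0016], "delta_rot": [-0.0343, 0.0006, 0.0138], "grip": 1}, {"slide": [0.0213, -0.0202, 0.0011], "delta_rot": [-0.0342, 0.0006, 0.0137], "grip": 1}, {"slide": [0.0211, -0.0206, 0.0006], "delta_rot": [-0.0342, 0.0006, 0.0138], "grip": 1}, {"slide": [0.0209, -0.0209, 0.0002], "delta_rot": [-0.0342, 0.0007, 0.0138], "grip": 1}, {"slide": [0.0206, -0.0211, -0.0004], "delta_rot": [-0.0343, 0.0006, 0.0138], "grip": 1}, {"slide": [0.0205, -0.0214, -0.0009], "delta_rot": [-0.0342, 0.0006, 0.0138], "grip": 1}, {"slide": [0.0202, -0.0217, -0.0014], "delta_rot": [-0.0342, 0.0006, 0.0137], "grip": 1}]
[{"slide": [0.02, -0.0218, -0.002], "delta_rot": [-0.0342, 0.0006, 0.0138], "grip": 1}, {"slide": [0.0198, -0.0221, -0.0025], "delta_rot": [-0.0343, 0.0006, 0.0138], "grip": 1}]
[0.46530649 0.09710907 0.28857603]
3 rows
[{"slide": [0.0, -0.0035, 0.0264], "delta_rot": [0.0, 0.0, 0.0], "grip": 1}, {"slide": [0.0, -0.0034, 0.0265], "delta_rot": [0.0, 0.0, 0.0], "grip": 1}, {"slide": [0.0, -0.0035, 0.0264], "delta_rot": [0.0, 0.0, 0.0], "grip": 1}]
[0.46530649 0.09710907 0.20857603] [0.44366495 0.09767194 0.37416686]
```

View pics/up2.png

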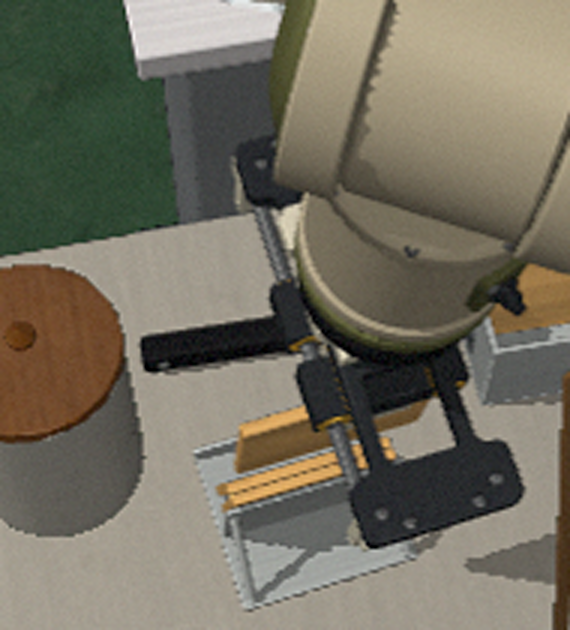

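```bash
cat > d.py <<'E'
from ch import *
p,n,z=pose(0,-.014,.18,.16,.1095);a=plan(p,n,z,1,vmax=.031);print(p)
p,n,z=pose(0,-.014,.1,.16,.1095);plan(p,n,z,1,start=a,vmax=.03);print(p,p-.167*z)
E
python3 d.py
```

```text
10 rows
[{"slide": [0.0217, -0.02, 0.0021], "delta_rot": [-0.0372, 0.0004, 0.0138], "grip": 1}, {"slide": [0.0215, -0.0203, 0.0016], "delta_rot": [-0.0372, 0.0004, 0.0138], "grip": 1}, {"slide": [0.0213, -0.0207, 0.0011], "delta_rot": [-0.0373, 0.0004, 0.0138], "grip": 1}, {"slide": [0.0211, -0.021, 0.0006], "delta_rot": [-0.0372, 0.0004, 0.0138], "grip": 1}, {"slide": [0.0209, -0.0213, 0.0], "delta_rot": [-0.0372, 0.0004, 0.0138], "grip": 1}, {"slide": [0.0207, -0.0215, -0.0006], "delta_rot": [-0.0372, 0.0004, 0.0138], "grip": 1}, {"slide": [0.0205, -0.0219, -0.0011], "delta_rot": [-0.0372, 0.0004, 0.0138], "grip": 1}, {"slide": [0.0202, -0.022, -0.0017], "delta_rot": [-0.0373, 0.0004, 0.0138], "grip": 1}]
[{"slide": [0.0201, -0.0222, -0.0023], "delta_rot": [-0.0372, 0.0004, 0.0138], "grip": 1}, {"slide": [0.0198, -0.0224, -0.0029], "delta_rot": [-0.0372, 0.0004, 0.0138], "grip": 1}]
[0.46605583 0.09708958 0.28810139]
3 rows
[{"slide": [0.0, -0.0042, 0.0263], "delta_rot": [0.0, 0.0, 0.0], "grip": 1}, {"slide": [0.0, -0.0043, 0.0264], "delta_rot": [0.0, 0.0, 0.0], "grip": 1}, {"slide": [0.0, -0.0042, 0.0263], "delta_rot": [0.0, 0.0, 0.0], "grip": 1}]
[0.46605583 0.09708958 0.20810139] [0.43945873 0.09778134 0.37296834]
```

Request:
send_rows --commands '[{"slide":[0.0217,-0.02,0.002],"delta_rot":[-0.0372,0.0004,0.0138],"grip":1},{"slide":[0.0215,-0.0203,0.0016],"delta_rot":[-0.0372,0.0004,0.0138],"grip":1},{"slide":[0.0213,-0.0207,0.001],"delta_rot":[-0.0372,0.0004,0.0138],"grip":1},{"slide":[0.021,-0.021,0.0005],"delta_rot":[-0.0372,0.0004,0.0138],"grip":1},{"slide":[0.021,-0.0213,0],"delta_rot":[-0.0372,0.0004,0.0138],"grip":1},{"slide":[0.0207,-0.0215,-0.0006],"delta_rot":[-0.0372,0.0004,0.0138],"grip":1},{"slide":[0.0205,-0.022,-0.001],"delta_rot":[-0.0372,0.0004,0.0138],"grip":1},{"slide":[0.0202,-0.022,-0.0017],"delta_rot":[-0.0372,0.0004,0.0138],"grip":1}]'

```text
clock: 27.72
position: [0.482, 0.0587, 0.4504]
ee_rot: [0.03, 0.706, 0.707, 0.028]
wrist_force: [-0.9, 0.8, -0.6]
opening: 0.0076
```

Request:
send_rows --commands '[{"slide":[0.02,-0.0222,-0.0023],"delta_rot":[-0.0372,0.0004,0.0138],"grip":1},{"slide":[0.0198,-0.0224,-0.003],"delta_rot":[-0.0372,0.0004,0.0138],"grip":1},{"slide":[0,-0.004,0.026],"delta_rot":[0,0,0],"grip":1},{"slide":[0,-0.004,0.026],"delta_rot":[0,0,0],"grip":1},{"slide":[0,-0.002,0.012],"delta_rot":[0,0,0],"grip":1},{"slide":[0,0,0],"delta_rot":[0,0,0],"grip":1},{"slide":[0,0,0],"delta_rot":[0,0,0],"grip":1}]'

```text
clock: 28.3
position: [0.4388, 0.0978, 0.3866]
ee_rot: [0.056, 0.714, 0.695, 0.053]
wrist_force: [0.1, -0.5, -0.5]
opening: 0.0074
```

```bash
python3 f.py; cat > d.py <<'E'
from ch import *
d=img("side","e1.png",(330,110,490,270),5);w=cloud(d).reshape(-1,3)
m=(w[:,0]>.45)&(w[:,0]<.51)&(w[:,1]>.02)&(w[:,1]<.157)&(w[:,2]>.125)&(w[:,2]<.19)
t=w[m];print(len(t),np.percentile(t[:,1],[0,1,3,50,97,99,100]).round(4))
print(find("side","board_mid_handle",d),find("side","board_right_handle",d))
p,n,z=pose(0,-.014,.009,.16,.1095);a=plan(p,n,z,1,vmax=.02);print(p)
E
python3 d.py
```

```text
28.3 [-0.992  0.372  0.851  2.308 -0.537  0.487  0.241] [0.4388 0.0978 0.3866] [0.4644 0.0969 0.2216] [[0.027, 0.988, 0.154], [1.0, -0.027, -0.005], [-0.001, 0.154, -0.988]] 0.0073602480000924 [ 0.1 -0.5 -0.5]
1285 [0.039  0.0403 0.0413 0.0923 0.1465 0.1488 0.1513]
[([0.4636, 0.099, 0.2167], 0.67)] [([0.4436, 0.067, 0.1083], 0.81)]
6 rows
[{"slide": [0.0, -0.0028, 0.0174], "delta_rot": [-0.0005, 0.0, -0.0003], "grip": 1}, {"slide": [0.0001, -0.0027, 0.0174], "delta_rot": [-0.0004, -0.0001, -0.0003], "grip": 1}, {"slide": [0.0, -0.0028, 0.0174], "delta_rot": [-0.0005, 0.0, -0.0003], "grip": 1}, {"slide": [0.0001, -0.0028, 0.0174], "delta_rot": [-0.0005, -0.0001, -0.0003], "grip": 1}, {"slide": [0.0, -0.0028, 0.0174], "delta_rot": [-0.0005, 0.0, -0.0003], "grip": 1}, {"slide": [0.0001, -0.0028, 0.0174], "delta_rot": [-0.0004, -0.0001, -0.0003], "grip": 1}]
[0.46605583 0.09708958 0.11710139]
```

View pics/e1.png

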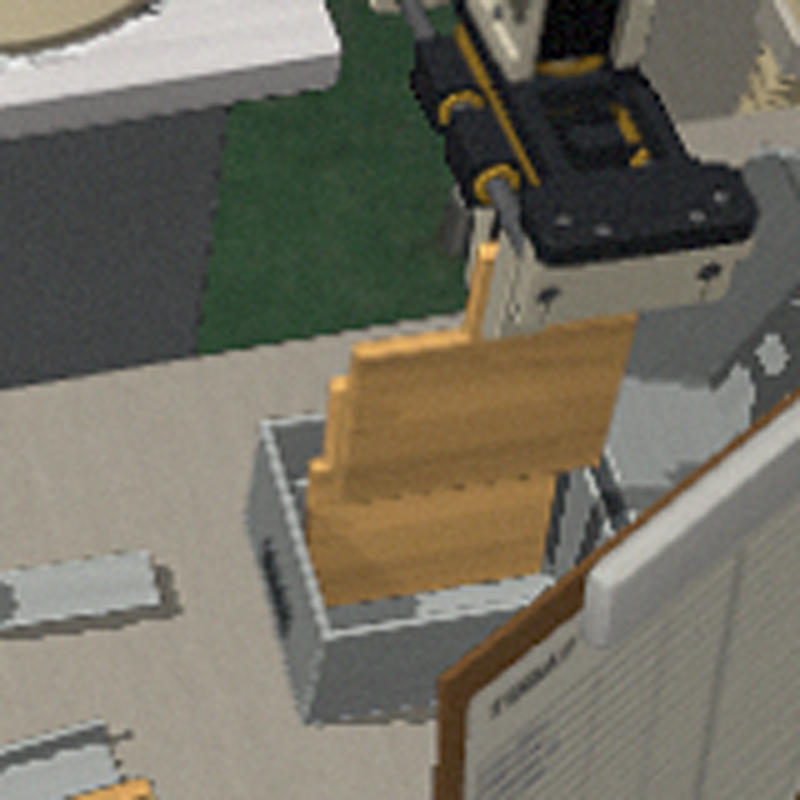

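Request:
send_rows --commands '[{"slide":[0.001,-0.0028,0.0174],"delta_rot":[0,0,0],"grip":1},{"slide":[0.001,-0.0028,0.0174],"delta_rot":[0,0,0],"grip":1},{"slide":[0,-0.0028,0.0174],"delta_rot":[0,0,0],"grip":1},{"slide":[0,-0.0028,0.0174],"delta_rot":[0,0,0],"grip":1},{"slide":[0,-0.0028,0.0174],"delta_rot":[0,0,0],"grip":1},{"slide":[0,-0.0015,0.01],"delta_rot":[0,0,0],"grip":1},{"slide":[0,0,0],"delta_rot":[0,0,0],"grip":1},{"slide":[0,0,0],"delta_rot":[0,0,0],"grip":1}]'

```text
clock: 29.12
position: [0.4394, 0.0995, 0.2892]
ee_rot: [0.056, 0.715, 0.695, 0.055]
wrist_force: [-0.3, -0.4, -0.1]
opening: 0.0077
```

```bash
python3 f.py
```

```text
29.1167 [-0.672  0.503  0.431  2.388 -0.835  0.206  0.48 ] [0.4394 0.0995 0.2892] [0.4654 0.0989 0.1242] [[0.028, 0.987, 0.156], [1.0, -0.028, -0.004], [0.001, 0.156, -0.988]] 0.007668761545940984 [-0.3 -0.4 -0.1]
```

Request:
send_rows --commands '[{"slide":[0,-0.001,0.005],"delta_rot":[0,0,0],"grip":1},{"slide":[0,0,0.003],"delta_rot":[0,0,0],"grip":1},{"slide":[0,0,0],"delta_rot":[0,0,0],"grip":1},{"slide":[0,0,0],"delta_rot":[0,0,0],"grip":0.7},{"slide":[0,0,0],"delta_rot":[0,0,0],"grip":0.6},{"slide":[0,0,0],"delta_rot":[0,0,0],"grip":0.5},{"slide":[0,0,0],"delta_rot":[0,0,0],"grip":0.4},{"slide":[0,0,0],"delta_rot":[0,0,0],"grip":0.3}]'

```text
clock: 29.78
position: [0.4392, 0.1002, 0.2809]
ee_rot: [0.056, 0.714, 0.696, 0.055]
wrist_force: [0.2, 0.2, -0.1]
opening: 0.0296
```

Request:
send_rows --commands '[{"slide":[0,0,0],"delta_rot":[0,0,0],"grip":0.3},{"slide":[0,0,-0.02],"delta_rot":[0,0,0],"grip":0.3},{"slide":[0,0,-0.03],"delta_rot":[0,0,0],"grip":0.3},{"slide":[0,0,-0.04],"delta_rot":[0,0,0],"grip":0.3},{"slide":[0,0,-0.04],"delta_rot":[0,0,0],"grip":0.3},{"slide":[0,0.02,-0.03],"delta_rot":[0,0,0],"grip":0.5},{"slide":[0,0,0],"delta_rot":[0,0,0],"grip":1}]'

```text
clock: 30.37
position: [0.4384, 0.1009, 0.4376]
ee_rot: [0.058, 0.713, 0.696, 0.059]
wrist_force: [2.5, 0.6, 1.4]
opening: 0.0238
```

```bash
python3 f.py; cat > d.py <<'E'
from ch import *
for c in ["side","top"]:
    d=img(c,c+"_e2.png",(240,60,560,330) if c=="side" else (90,170,410,330),2.4);
    for t in ["board_mid_handle","board_right_handle","lid_edge","opener_grip","timer","tape_roll","spoon"]: print(c,t,find(c,t,d)[:2])
    w=cloud(d).reshape(-1,3)
    m=(w[:,0]>.40)&(w[:,0]<.54)&(w[:,1]>.165)&(w[:,1]<.36)&(w[:,2]>.06)&(w[:,2]<.3)
    t=w[m];print("hood",t.min(0).round(3),t.max(0).round(3))
E
python3 d.py
```

```text
30.3667 [-1.168  0.311  1.046  2.251 -0.432  0.606  0.151] [0.4384 0.1009 0.4376] [0.4658 0.1008 0.2728] [[0.025, 0.986, 0.164], [1.0, -0.025, -0.001], [0.004, 0.164, -0.986]] 0.023777216210706522 [2.5 0.6 1.4]
side board_mid_handle [([0.4438, 0.1029, 0.1022], 0.74)]
side board_right_handle [([0.4441, 0.0652, 0.1093], 0.93)]
side lid_edge [([0.4708, 0.2233, 0.2159], 0.98)]
side opener_grip []
side timer [([0.5657, -0.3733, 0.0013], 0.63)]
side tape_roll [([0.3933, -0.3775, 0.0001], 0.87), ([0.4691, 0.2216, 0.2152], 0.52)]
side spoon [([0.482, -0.4055, -0.0036], 0.83)]
hood [0.415 0.165 0.06 ] [0.54  0.349 0.216]
top board_mid_handle [([0.4474, 0.0956, 0.1131], 0.91)]
top board_right_handle [([0.4437, 0.0664, 0.1109], 0.58)]
top lid_edge []
top opener_grip [([0.4381, -0.1455, 0.0102], 0.58), ([0.4829, -0.4077, -0.0038], 0.38)]
top timer [([0.5665, -0.3747, 0.0007], 0.76)]
top tape_roll [([0.3964, -0.3757, -0.0016], 0.75), ([0.5688, -0.3741, 0.0017], 0.6)]
top spoon [([0.4822, -0.409, -0.0051], 0.58)]
hood [0.416 0.17  0.075] [0.423 0.195 0.117]
```

View pics/side_e2.png

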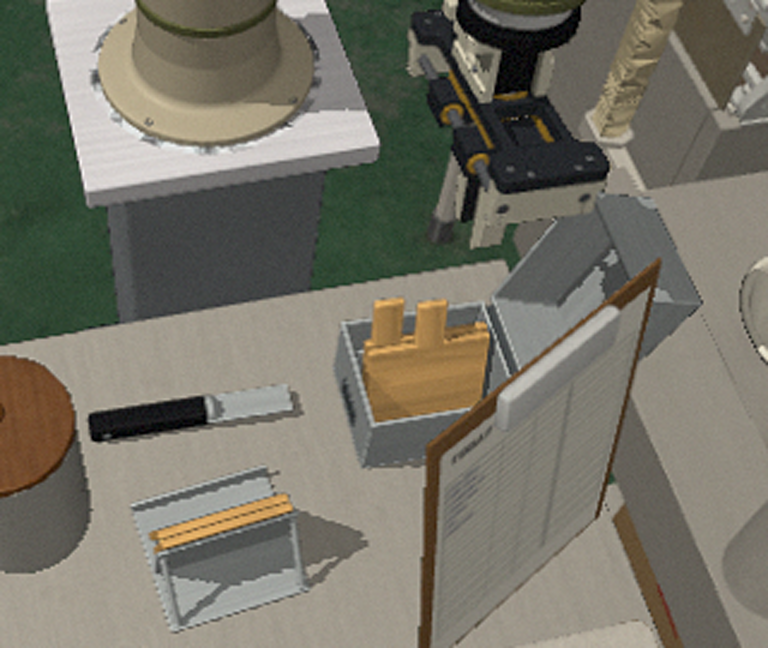

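```bash
cat > d.py <<'E'
from ch import *
w=np.load("top0.npy").reshape(-1,3)
for x0 in [.30,.36,.42,.48,.54]:
    print(x0,[(round(y0,2),float(np.nanpercentile(w[m][:,2],98).round(3)) if m.sum()>3 else None) for y0 in np.arange(.18,.46,.04) for m in [(w[:,0]>x0)&(w[:,0]<x0+.06)&(w[:,1]>y0)&(w[:,1]<y0+.04)]])
s,_=st()
Y=[1,0,0];Z=[0,0,-1]
a=plan([.44,.10,.31],Y,Z,1)
b=plan([.435,.33,.31],Y,Z,1,start=a)
c=plan([.435,.325,.174],Y,Z,1,start=b)
E
python3 d.py
```

```text
0.3 [(np.float64(0.18), 0.004), (np.float64(0.22), 0.09), (np.float64(0.26), 0.091), (np.float64(0.3), 0.09), (np.float64(0.34), 0.089), (np.float64(0.38), 0.052), (np.float64(0.42), 0.052), (np.float64(0.46), 0.052)]
0.36 [(np.float64(0.18), 0.004), (np.float64(0.22), 0.088), (np.float64(0.26), 0.091), (np.float64(0.3), 0.091), (np.float64(0.34), 0.09), (np.float64(0.38), 0.052), (np.float64(0.42), 0.052), (np.float64(0.46), 0.053)]
0.42 [(np.float64(0.18), 0.004), (np.float64(0.22), 0.09), (np.float64(0.26), 0.091), (np.float64(0.3), 0.091), (np.float64(0.34), 0.09), (np.float64(0.38), 0.342), (np.float64(0.42), 0.328), (np.float64(0.46), 0.095)]
0.48 [(np.float64(0.18), 0.004), (np.float64(0.22), 0.088), (np.float64(0.26), 0.091), (np.float64(0.3), 0.092), (np.float64(0.34), 0.347), (np.float64(0.38), 0.347), (np.float64(0.42), 0.369), (np.float64(0.46), 0.072)]
0.54 [(np.float64(0.18), 0.304), (np.float64(0.22), 0.09), (np.float64(0.26), 0.091), (np.float64(0.3), 0.091), (np.float64(0.34), 0.284), (np.float64(0.38), 0.395), (np.float64(0.42), 0.373), (np.float64(0.46), 0.094)]
2 
[... 256 characters left out ...]
 "grip": 1}, {"slide": [0.0384, -0.0009, 0.0], "delta_rot": [0.0, 0.0, 0.0], "grip": 1}, {"slide": [0.0383, -0.0008, 0.0], "delta_rot": [0.0, 0.0, 0.0], "grip": 1}, {"slide": [0.0383, -0.0008, 0.0], "delta_rot": [0.0, 0.0, 0.0], "grip": 1}, {"slide": [0.0384, -0.0009, 0.0], "delta_rot": [0.0, 0.0, 0.0], "grip": 1}, {"slide": [0.0383, -0.0008, 0.0], "delta_rot": [0.0, 0.0, 0.0], "grip": 1}]
4 rows
[{"slide": [-0.0013, 0.0, 0.034], "delta_rot": [0.0, 0.0, 0.0], "grip": 1}, {"slide": [-0.0012, 0.0, 0.034], "delta_rot": [0.0, 0.0, 0.0], "grip": 1}, {"slide": [-0.0012, 0.0, 0.034], "delta_rot": [0.0, 0.0, 0.0], "grip": 1}, {"slide": [-0.0013, 0.0, 0.034], "delta_rot": [0.0, 0.0, 0.0], "grip": 1}]
```

```bash
cat > d2.py <<'E'
from ch import *
for f in ["top0.npy","side0.npy"]:
    w=np.load(f).reshape(-1,3);m=(w[:,2]>.15)&(w[:,1]>.22)&(w[:,1]<.40)&(w[:,0]>.3)&(w[:,0]<.6)
    t=w[m];t=t[np.argsort(t[:,1])];print(len(t),t[::max(1,len(t)//15)].round(3).tolist())
Y=[1,0,0];Z=[0,0,-1]
a=plan([.428,.10,.315],Y,Z,1,quiet=True)
b=plan([.428,.298,.315],Y,Z,1,start=a)
c=plan([.428,.298,.185],Y,Z,1,start=b)
E
python3 d2.py
```

```text
859 [[0.6, 0.357, 0.268], [0.52, 0.368, 0.345], [0.513, 0.372, 0.345], [0.518, 0.374, 0.347], [0.52, 0.377, 0.346], [0.531, 0.379, 0.311], [0.517, 0.382, 0.344], [0.52, 0.383, 0.347], [0.505, 0.386, 0.344], [0.501, 0.388, 0.337], [0.512, 0.39, 0.344], [0.531, 0.392, 0.346], [0.515, 0.394, 0.349], [0.6, 0.396, 0.288], [0.513, 0.398, 0.342], [0.49, 0.4, 0.337]]
749 [[0.6, 0.356, 0.265], [0.522, 0.37, 0.337], [0.525, 0.372, 0.305], [0.517, 0.374, 0.344], [0.531, 0.377, 0.316], [0.53, 0.379, 0.327], [0.536, 0.381, 0.31], [0.539, 0.383, 0.321], [0.538, 0.385, 0.312], [0.533, 0.387, 0.345], [0.501, 0.389, 0.347], [0.527, 0.391, 0.345], [0.5, 0.393, 0.345], [0.544, 0.395, 0.329], [0.506, 0.397, 0.345], [0.515, 0.399, 0.346]]
5 rows
[{"slide": [0.0396, 0.0, 0.0], "delta_rot": [0.0, 0.0, 0.0], "grip": 1}, {"slide": [0.0396, 0.0, 0.0], "delta_rot": [0.0, 0.0, 0.0], "grip": 1}, {"slide": [0.0396, 0.0, 0.0], "delta_rot": [0.0, 0.0, 0.0], "grip": 1}, {"slide": [0.0396, 0.0, 0.0], "delta_rot": [0.0, 0.0, 0.0], "grip": 1}, {"slide": [0.0396, 0.0, 0.0], "delta_rot": [0.0, 0.0, 0.0], "grip": 1}]
4 rows
[{"slide": [0.0, 0.0, 0.0325], "delta_rot": [0.0, 0.0, 0.0], "grip": 1}, {"slide": [0.0, 0.0, 0.0325], "delta_rot": [0.0, 0.0, 0.0], "grip": 1}, {"slide": [0.0, 0.0, 0.0325], "delta_rot": [0.0, 0.0, 0.0], "grip": 1}, {"slide": [0.0, 0.0, 0.0325], "delta_rot": [0.0, 0.0, 0.0], "grip": 1}]
```

Request:
send_rows --commands '[{"slide":[0,0,-0.025],"delta_rot":[0.079,0.001,-0.013],"grip":1},{"slide":[0,-0.002,-0.025],"delta_rot":[0.079,0.001,-0.013],"grip":1},{"slide":[0,0,0],"delta_rot":[0,0,0],"grip":1}]'

```text
clock: 31.42
position: [0.4287, 0.1005, 0.4853]
ee_rot: [-0.002, 0.707, 0.708, -0.0]
wrist_force: [0.5, -0.6, 0.1]
opening: 0.0005
```

Request:
send_rows --commands '[{"slide":[0.04,0,0],"delta_rot":[0,0,0],"grip":1},{"slide":[0.04,0,0],"delta_rot":[0,0,0],"grip":1},{"slide":[0.04,0,0],"delta_rot":[0,0,0],"grip":1},{"slide":[0.04,0,0],"delta_rot":[0,0,0],"grip":1},{"slide":[0.038,0,0],"delta_rot":[0,0,0],"grip":1},{"slide":[0,0,0],"delta_rot":[0,0,0],"grip":1}]'

```text
clock: 31.92
position: [0.4267, 0.3071, 0.4811]
ee_rot: [-0.0, 0.703, 0.711, 0.001]
wrist_force: [0.4, 1.0, 0.0]
opening: 0.0005
```

```bash
python3 f.py; python3 -c "
from h import *
plan([.428,.298,.18],[1,0,0],[0,0,-1],1)"
```

```text
31.9167 [-1.468  0.421  1.054  2.    -0.445  0.972 -0.181] [0.4267 0.3071 0.4811] [0.4268 0.3073 0.3141] [[-0.01, 1.0, 0.001], [1.0, 0.01, 0.001], [0.001, 0.001, -1.0]] 0.0005054470505976235 [0.4 1.  0. ]
4 rows
[{"slide": [-0.0023, 0.0003, 0.0335], "delta_rot": [0.0002, -0.0002, 0.0026], "grip": 1}, {"slide": [-0.0023, 0.0003, 0.0336], "delta_rot": [0.0001, -0.0003, 0.0026], "grip": 1}, {"slide": [-0.0023, 0.0003, 0.0335], "delta_rot": [0.0002, -0.0002, 0.0026], "grip": 1}, {"slide": [-0.0023, 0.0003, 0.0335], "delta_rot": [0.0001, -0.0002, 0.0027], "grip": 1}]
```

Request:
send_rows --commands '[{"slide":[-0.003,0,0.033],"delta_rot":[0,0,0],"grip":1},{"slide":[-0.001,0,0.033],"delta_rot":[0,0,0],"grip":1},{"slide":[0,0,0.033],"delta_rot":[0,0,0],"grip":1},{"slide":[0,0,0.033],"delta_rot":[0,0,0],"grip":1},{"slide":[0,0,0],"delta_rot":[0,0,0],"grip":1}]'

```text
clock: 32.33
position: [0.4264, 0.295, 0.346]
ee_rot: [-0.0, 0.707, 0.708, -0.003]
wrist_force: [-0.8, -0.7, -0.8]
opening: 0.0005
```

```bash
python3 f.py
```

```text
32.3333 [-1.274  0.572  0.84   2.157 -0.673  0.702  0.03 ] [0.4264 0.295  0.346 ] [0.4256 0.2944 0.179 ] [[-0.001, 1.0, -0.005], [1.0, 0.001, -0.004], [-0.004, -0.005, -1.0]] 0.00046408712404873923 [-0.8 -0.7 -0.8]
```

Request:
send_rows --commands '[{"slide":[-0.011,0,-0.006],"delta_rot":[0,0,0],"grip":1},{"slide":[-0.011,0,-0.006],"delta_rot":[0,0,0],"grip":1},{"slide":[-0.011,0,-0.006],"delta_rot":[0,0,0],"grip":1},{"slide":[-0.011,0,-0.007],"delta_rot":[0,0,0],"grip":1},{"slide":[-0.012,0,-0.008],"delta_rot":[0,0,0],"grip":1},{"slide":[-0.012,0,-0.008],"delta_rot":[0,0,0],"grip":1},{"slide":[-0.013,0,-0.009],"delta_rot":[0,0,0],"grip":1},{"slide":[-0.013,0,-0.008],"delta_rot":[0,0,0],"grip":1}]'

```text
clock: 33.0
position: [0.4278, 0.1994, 0.4096]
ee_rot: [-0.0, 0.707, 0.707, 0.0]
wrist_force: [0.5, 0.4, 0.8]
opening: 0.0004
```

```bash
python3 f.py; python3 -c "
from h import *
d=img('side','h1.png',(330,60,560,260),3.4);print(find('side','lid_edge',d)[:2],find('side','board_mid_handle',d)[:1])"
```

```text
33.0 [-1.245  0.427  0.97   2.193 -0.517  0.766  0.07 ] [0.4278 0.1994 0.4096] [0.4278 0.1996 0.2426] [[-0.001, 1.0, -0.0], [1.0, 0.001, 0.001], [0.001, -0.0, -1.0]] 0.000375310641796497 [0.5 0.4 0.8]
[([0.4687, 0.1234, 0.2222], 0.67)] [([0.4475, 0.1013, 0.106], 0.75)]
```

View pics/h1.png

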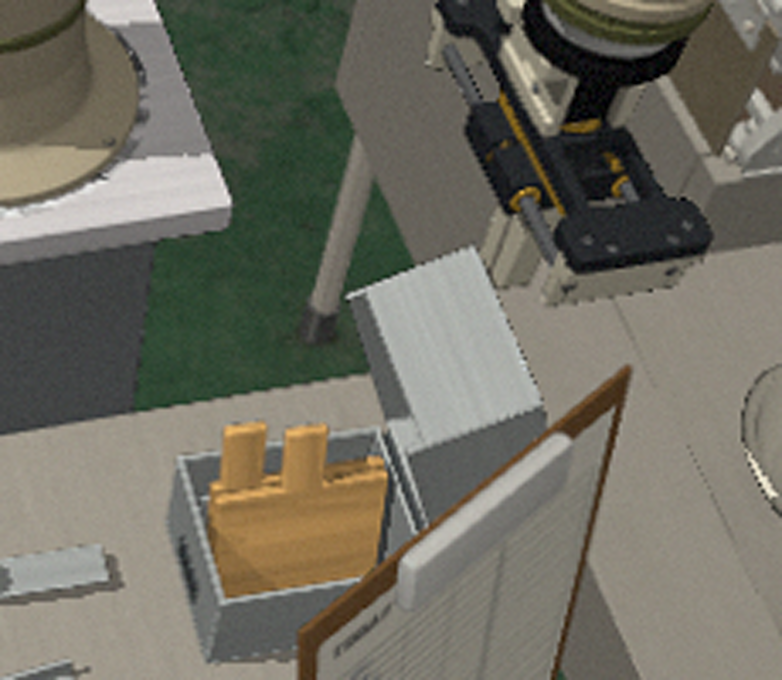

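Request:
send_rows --commands '[{"slide":[-0.012,0,0],"delta_rot":[0,0,0],"grip":1},{"slide":[-0.012,0,0],"delta_rot":[0,0,0],"grip":1},{"slide":[-0.012,0,0],"delta_rot":[0,0,0],"grip":1},{"slide":[-0.012,0,0.001],"delta_rot":[0,0,0],"grip":1},{"slide":[-0.012,0,0.002],"delta_rot":[0,0,0],"grip":1},{"slide":[-0.012,0,0.003],"delta_rot":[0,0,0],"grip":1},{"slide":[-0.012,0,0.004],"delta_rot":[0,0,0],"grip":1},{"slide":[-0.01,0,0.005],"delta_rot":[0,0,0],"grip":1}]'

```text
clock: 33.82
position: [0.4276, 0.1052, 0.393]
ee_rot: [-0.0, 0.707, 0.707, -0.0]
wrist_force: [-0.3, -0.6, 0.8]
opening: 0.0005
```

```bash
python3 f.py; python3 -c "
from h import *
d=img('side','h2.png',(330,60,560,260),3.4);print(find('side','lid_edge',d)[:2],find('side','board_mid_handle',d)[:1])"
```

```text
33.8167 [-1.046  0.401  0.937  2.273 -0.518  0.691  0.264] [0.4276 0.1052 0.393 ] [0.4275 0.1052 0.226 ] [[0.0, 1.0, -0.001], [1.0, -0.0, 0.0], [0.0, -0.001, -1.0]] 0.0005190898424119451 [-0.3 -0.6  0.8]
[([0.4649, 0.0451, 0.1635], 0.65)] []
```

Request:
send_rows --commands '[{"slide":[0,0,-0.02],"delta_rot":[0,0,0],"grip":1},{"slide":[0,0,-0.04],"delta_rot":[0,0,0],"grip":1},{"slide":[0,0,-0.02],"delta_rot":[0,0,0],"grip":1},{"slide":[0,0,0],"delta_rot":[0,0,0],"grip":1},{"slide":[0,0,0],"delta_rot":[0,0,0],"grip":1},{"slide":[0,0,0],"delta_rot":[0,0,0],"grip":1},{"slide":[0,0,0],"delta_rot":[0,0,0],"grip":1},{"slide":[0,0,0],"delta_rot":[0,0,0],"grip":1}]'

```text
clock: 34.63
position: [0.4277, 0.1072, 0.4726]
ee_rot: [-0.001, 0.707, 0.707, -0.001]
wrist_force: [-0.7, 0.7, -0.6]
opening: 0.0006
```

Request:
send_rows --commands '[{"slide":[0,0,0],"delta_rot":[0,0,0],"grip":1},{"slide":[0,0,0],"delta_rot":[0,0,0],"grip":1},{"slide":[0,0,0],"delta_rot":[0,0,0],"grip":1},{"slide":[0,0,0],"delta_rot":[0,0,0],"grip":1},{"slide":[0,0,0],"delta_rot":[0,0,0],"grip":1},{"slide":[0,0,0],"delta_rot":[0,0,0],"grip":1},{"slide":[0,0,0],"delta_rot":[0,0,0],"grip":1},{"slide":[0,0,0],"delta_rot":[0,0,0],"grip":1}]'

```text
clock: 35.3
position: [0.428, 0.107, 0.4733]
ee_rot: [-0.0, 0.707, 0.707, 0.0]
wrist_force: [0.7, 0.3, 0.3]
opening: 0.0005
```

```bash
python3 f.py; cat > fin.py <<'E'
from h import *
for c in ["side","top"]:
    d=img(c,"fin_%s_%d.png"%(c,int(100*robot.get_state()["clock"])),(240,90,560,360) if c=="side" else None,2.2 if c=="side" else 1)
    for t in ["lid_edge","opener_grip","opener_tip","timer","tape_roll","spoon"]: print(c,t,find(c,t,d)[:1])
    w=cloud(d).reshape(-1,3)
    m=(np.abs(w[:,2]-.157)<.02)&(w[:,0]>.42)&(w[:,0]<.515)&(w[:,1]>.025)&(w[:,1]<.155);t=w[m]
    if m.sum()>50: print("hood top",m.sum(),np.polyfit(t[:,1],t[:,2],1).round(4),t[:,2].mean().round(4))
E
python3 fin.py; ls -t pics|head -2
```

```text
35.3 [-1.234  0.281  1.112  2.172 -0.333  0.871  0.082] [0.428  0.107  0.4733] [0.4279 0.1071 0.3063] [[-0.001, 1.0, -0.0], [1.0, 0.001, 0.001], [0.001, -0.0, -1.0]] 0.0004678946609599639 [0.7 0.3 0.3]
side lid_edge [([0.4648, 0.024, 0.0937], 0.77)]
side opener_grip [([0.4358, -0.1487, 0.0141], 0.76)]
side opener_tip [([0.4393, -0.0158, 0.0149], 0.75)]
side timer [([0.5673, -0.3735, 0.0021], 0.94)]
side tape_roll [([0.3883, -0.3812, -0.0001], 0.69)]
side spoon [([0.4827, -0.4113, -0.0021], 0.75)]
hood top 2669 [-0.0022  0.1548] 0.1546
top lid_edge [([0.4697, 0.0239, 0.0907], 0.79)]
top opener_grip [([0.4366, -0.1467, 0.0096], 0.76)]
top opener_tip [([0.4442, -0.0121, 0.0089], 0.64)]
top timer [([0.5679, -0.3768, 0.0021], 0.71)]
top tape_roll [([0.3953, -0.3789, -0.0022], 0.68)]
top spoon [([0.482, -0.4072, -0.0043], 0.81)]
hood top 2205 [-0.0022  0.1536] 0.1535
fin_top_3565.png
fin_side_3529.png
```

View pics/fin_side_3529.png

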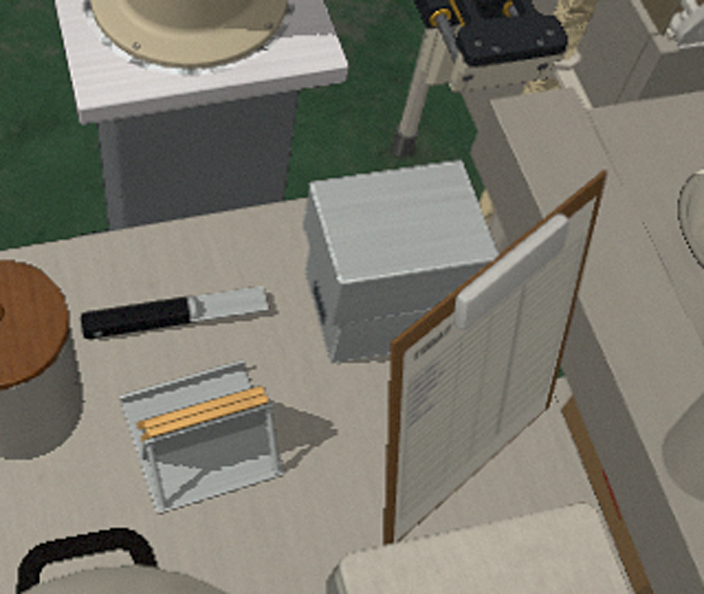

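The final picture shows the hood shut (around 400, 220), the pry bar flat at (175, 312), the two plain boards in the rack at (205, 412), and the arm clear of everything.

```bash
python3 -c "
from bench import robot
print(robot.job_done())"
```

```text
the job is handed in; nothing more can be done
None
```

The job is handed in at about 36 s of the 208 s, and my last checks agree with every end condition. The interface gives no verdict.

**What I did:**
- **Hood:** I levered it open with the pry bar blade past 1.7 rad and let it fall right back.
- **Pry bar:** I laid it back flat on the counter.
- **Boards:** There were two handled boards, right and mid, with no left-handled one in the stack. I drew each up along its lean and stood it in the chest.
- **Closing:** I pushed the hood over from behind with the closed fingers until it fell shut.

**Last checks:**
- **Hood:** its top is level within 0.003 rad at about 154 mm, so it is shut.
- **Handled boards:** measured before closing, the handle middles were about 25 mm towards the rest. The right one was about 110 mm above the counter. The mid one read 102 and 113 mm in the two cameras, and 106 mm in one more look before the hood closed. They are hidden under the shut hood, so I could not look again.
- **Plain boards:** both were still leaning in the rack in the final picture.
- **Pry bar:** its handle centre is 10–14 mm up, and it lies level.
- **Timer, tape roll and spoon:** all within a few mm of where they started.

**What went wrong:** the first grasp of the pry bar stopped about 20 mm too high because the wrist joint reached its limit. I opened again, let the jaws drag the bar about 20 mm outward, and gripped it there at full depth.

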